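# Gather the plugs in the tray's corner over the beaker

## Robot

A 7-joint arm with a two-finger parallel gripper is mounted at the origin on the work surface. World frame = base frame: x ahead of the robot, y to its left, z up, the work surface at z = 0. Lengths are in m, angles in rad, forces in N, time in s.
With the tool pointing down it reaches from about 0.4 to 0.75 m from the base axis. Payload 19.5 kg.
Tool frame: the origin (TCP) lies at the very end of the fingers, on their centre line; the grasp point (between the pads) lies manip.grip_depth behind it (manip.grip_depth is the distance from the TCP to the grasp point, in m); z points along the fingers, y is the direction in which the jaws open and shut (so a half turn about z gives the same grasp; the last joint's range is limited). The gripper opens to 85 mm and grips with 20 to 120 N. Pads are 22 mm wide; open, the fingers measure 114 mm over their backs; the gripper's body (76 mm by 85 mm) begins 54 mm behind the grasp point. The pads swing forward as they close: fully open they stand 13 mm farther back than shut.
Start: joints at [-1.305, 0.707, -0.028, 1.485, 0.022, 0.951, -0.075], TCP at [0.174, 0.548, 0.231] pointing down, gripper open.
Joint ranges: [-2.71, 2.71], [-0.32, 2.16], [-1.57, 1.52], [0, 2.45], [-1.46, 4.6], [0, 2.02], [-2.83, 2.83]. Speed limits (rad/s): [1.89, 1.89, 2.57, 2.57, 3.01, 3.01, 3.01].

## Interface

Orientations are given as a unit quaternion [x, y, z, w].
In Python, from cell import manip gives the robot as it stands. The module is installed in compiled form; this text tells all that it offers.
- The arm moves only by the tool arm_command, never from a script. Its arguments are lists of equal length, an entry for each row: "offset": the shift along the tool's x, y, z in mm, a list of three; "roll": the turn about the tool's z in rad; "claw": the finger opening in mm, from 0 to 85.4. In form: {"offset": [[tx, ty, tz], ...], "roll": [roll, ...], "claw": [claw, ...]}. A call has 1 to 20 rows; each row is the pose to reach, as a shift and turn from the pose commanded when the call began, along the tool's axes at that moment; what a row does not reach only later rows make up. A row lasts 1/12 s, in which the tool goes at most 41.7 mm and 7.16 degrees, less where a joint would pass 70% of its speed; a pose out of reach is approached as far as the arm can. A call with a gripper value outside its range is refused whole. The fingers move at their own pace and stop on an object; "newtons" is the grip in N (left out, the last holds). Time passes only in rows, so rows that repeat a pose let the fingers close. It gives the time, the measured TCP pose, the force and the opening at its end, in the units of the state.
- manip.get_state(): the state, without advancing time (a new reading comes with each control period).
- manip.grab_frame(name): name is "scene" or "top" or "wrist"; returns a dict with "pixels" (384x512x3 uint8, red, green, blue), "z_map" (384x512 float32, m along the optical axis (not along the pixel's ray), 0 where there is no reading), "camera_matrix" (3x3 intrinsics, pixels), "R" (3x3) and "t" (3): a world point X has camera coordinates R X + t; the wrist camera has in their place "tool_from_camera" (4x4, takes a point from camera to tool coordinates, whose origin is the TCP and whose axes are the flange's). Camera axes: x right, y down, z forward; pixel columns grow to the right and rows downward; lengths in m; the calibration is good to about 2 mm. A picture is of the moment at which its call begins: read the wrist's pose just before it.
- manip.finish_job(): hands the job in, once; it reports no verdict.
The state is a dict: "t": time; "q": joint angles; "joint_vel": joint speeds; "tau": joint torques, N m; "tool_pos": TCP position; "eef_rot": TCP orientation; "wrist_force": force on the tool from outside, world axes, zero at the start; "ft_torque": the same for the moment, N m; "width": finger opening in m.
Only numpy, scipy, OpenCV 4.12 (cv2) and the standard library are available. Lean on these libraries where they do the work, as an engineer would, in place of code of your own. Each camera call takes 0.05 s, during which the arm holds its last target.

## Task

Pick up the white tray, tilt it until all four black disc plugs slide together into one corner, and hold that corner over the mouth of the steel beaker, a few centimetres above its rim. Spill no plug, rest the tray on nothing, and leave the beaker and the other things where they stand. Finish while still holding the tray tilted and still: do not put it down or let go.

Things in the scene. Friction and masses are not known exactly. Their poses are not given: they have to be found in the camera images.
- tray: White open plastic tray, loose, 200 x 130 mm outside, 50 mm high, walls and floor 4 mm, 0.16 to 0.28 kg. Origin: centre of its underside; local x along the length, y along the width, z up out of the open top. An upright grip lug in the middle of each end wall. Its local +x end starts on the far side from the robot (yaw within 30 degrees).
- tray_lug0 (a point): Centre of the top edge of a grip lug on the tray's end wall, at local (-99, 0, 80) mm. The lug is a flat upright plate of the tray's plastic, 10 mm thick (tray x), 60 mm wide (tray y), its top 30 mm above the rim, its foot 30 mm above the underside.
- tray_lug1 (a point): Centre of the top edge of a grip lug on the tray's end wall, at local (+99, 0, 80) mm. The lug is a flat upright plate of the tray's plastic, 10 mm thick (tray x), 60 mm wide (tray y), its top 30 mm above the rim, its foot 30 mm above the underside.
- tray_corner0 (a point): Inside corner of the tray's floor, at local (-96, -61, 4) mm of the tray.
- tray_corner1 (a point): Inside corner of the tray's floor, at local (-96, +61, 4) mm of the tray.
- tray_corner2 (a point): Inside corner of the tray's floor, at local (+96, -61, 4) mm of the tray.
- tray_corner3 (a point): Inside corner of the tray's floor, at local (+96, +61, 4) mm of the tray.
- disc0: Black smooth plastic disc plug, one of four alike, 20 mm across and 12 mm high, 12 g, lying flat and loose in the tray; it starts to slide on the tray floor at a tilt of about 10 degrees; rubbing along a wall as well it needs more (about 30 degrees towards a corner, or rock the tray). Origin at the centre of its underside, z along its axis.
- disc1: Black smooth plastic disc plug, one of four alike, 20 mm across and 12 mm high, 12 g, lying flat and loose in the tray; it starts to slide on the tray floor at a tilt of about 10 degrees; rubbing along a wall as well it needs more (about 30 degrees towards a corner, or rock the tray). Origin at the centre of its underside, z along its axis.
- disc2: Black smooth plastic disc plug, one of four alike, 20 mm across and 12 mm high, 12 g, lying flat and loose in the tray; it starts to slide on the tray floor at a tilt of about 10 degrees; rubbing along a wall as well it needs more (about 30 degrees towards a corner, or rock the tray). Origin at the centre of its underside, z along its axis.
- disc3: Black smooth plastic disc plug, one of four alike, 20 mm across and 12 mm high, 12 g, lying flat and loose in the tray; it starts to slide on the tray floor at a tilt of about 10 degrees; rubbing along a wall as well it needs more (about 30 degrees towards a corner, or rock the tray). Origin at the centre of its underside, z along its axis.
- beaker: Open steel beaker, loose, standing upright on the bench, 90 mm across at the mouth, 90 mm high, 0.3 kg. Origin at the centre of its underside.
- beaker_rim (a point): Centre of the beaker's mouth, 90 mm above the bench.
- bottle: Bystander: amber bottle with a cap, 70 mm across, 160 mm high, loose. Origin at the centre of its underside. It stands on one side of the tray and the beaker on the other; which is where varies.
- jar: Bystander: closed white jar, 64 mm across, 70 mm high, loose, beyond the tray. Origin at the centre of its underside.
- tape: Bystander: roll of tape lying flat, 96 mm across, 24 mm high, loose, on the robot's right. Origin at the centre of its underside.
Mind the look-alikes: they are no part of the job. Several things have the shape of the tray; the one meant has the colours described above.

How it is judged:
By the outcome, as a careful person would: the job done as asked, in the order asked, and still so for the second after the job is handed in, while the arm keeps its last pose, push and grip.
It also fails if it takes over 48 s, if anything falls off the work surface, if the arm or the gripper's body presses on something with over 40 N, if the wrist force passes 120 N, or if a joint passes its speed limit or range.

## Working session

There is one attempt and no reset: what is moved stays moved. The work goes in short steps, Python scripts to look and compute and a tool call to move; the robot and the scene stay as the last step left them, time stands still between calls to the robot, and variables do not carry over. Pictures are saved under pics/ and viewed, and the job is handed in when it is done.

Besides the shell and the picture viewer there is one more tool, called in YAML: its name, and indented under it one key for each argument. arm_command: Moves the arm, as the interface text tells. Its arguments: {"type":"object","properties":{"offset":{"type":"array"},"roll":{"type":"array"},"claw":{"type":"array"},"newtons":{"type":"number"}},"required":["offset","roll","claw"]}

```bash
mkdir -p pics; ls; python3 - <<'E'
from cell import manip
import cv2,numpy as np
s=manip.get_state()
for k,v in s.items(): print(k,np.round(v,4))
print(manip.grip_depth,[a for a in dir(manip) if a[0]!='_'])
for n in ("scene","top","wrist"):
    f=manip.grab_frame(n); cv2.imwrite(f"pics/{n}0.png",f["pixels"][:,:,::-1])
    np.savez(f"{n}0.npz",**f)
    print(n,[ (k,np.round(f[k],3).tolist()) for k in f if k not in("pixels","z_map")])
E
```

```text
pics
t 0.0
q [-1.3047  0.7071 -0.0276  1.485   0.0219  0.9509 -0.0755]
joint_vel [-0.0007 -0.0009 -0.0007  0.0025 -0.0014  0.0015  0.0001]
tau [-8.00000e-04 -8.83229e+01  1.23440e+00 -2.36174e+01  1.69000e-02
  6.60000e-03 -0.00000e+00]
tool_pos [0.1741 0.5477 0.2308]
eef_rot [ 1.533e-01  9.882e-01 -5.000e-04 -1.000e-04]
wrist_force [-0.6162  0.9442 -0.003 ]
ft_torque [ 0.0039  0.0136 -0.0076]
width 0.0854
0.0187 ['PlanningError', 'finish_job', 'get_state', 'grab_frame', 'grip_depth']
scene [('camera_matrix', [[445.932, 0.0, 249.322], [0.0, 445.932, 193.899], [0.0, 0.0, 1.0]]), ('R', [[-0.761, 0.649, 0.007], [0.487, 0.578, -0.654], [-0.429, -0.495, -0.756]]), ('t', [0.454, -0.169, 1.341])]
top [('camera_matrix', [[447.986, 0.0, 252.403], [0.0, 447.986, 199.629], [0.0, 0.0, 1.0]]), ('R', [[0.025, -0.999, -0.022], [-0.981, -0.02, -0.191], [0.19, 0.026, -0.981]]), ('t', [-0.057, 0.542, 1.189])]
wrist [('camera_matrix', [[337.063, 0.0, 257.452], [0.0, 337.063, 194.983], [0.0, 0.0, 1.0]]), ('tool_from_camera', [[0.0, -0.947, -0.322, 0.083], [1.0, 0.0, 0.0, -0.0], [-0.0, -0.322, 0.947, -0.141], [0.0, 0.0, 0.0, 1.0]])]
```

View pics/scene0.png

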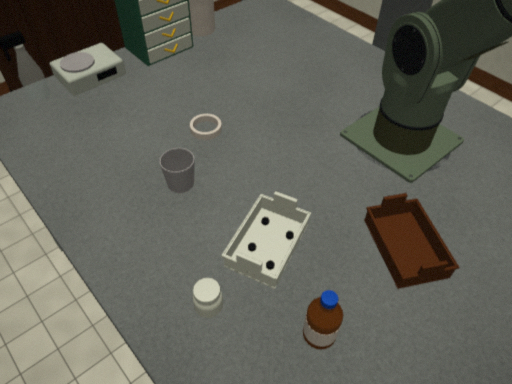

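View pics/top0.png

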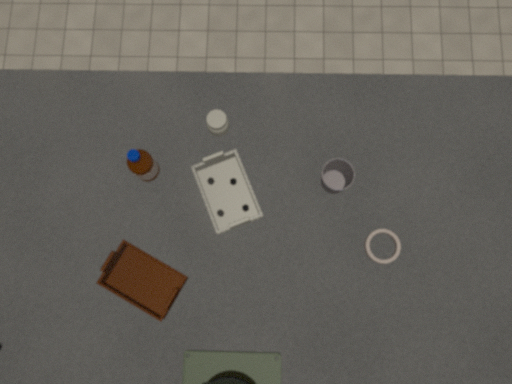

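View pics/wrist0.png

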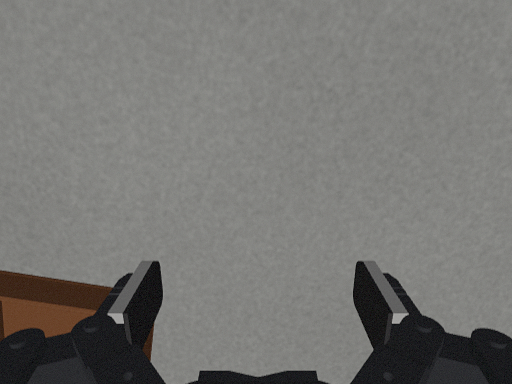

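```bash
cat > h.py <<'E'
import numpy as np,cv2
def ray(f,u,v,zp):
    K,R,t=f["camera_matrix"],f["R"],f["t"]
    d=R.T@np.linalg.inv(K)@np.array([u,v,1.]); c=-R.T@t
    return c+d*(zp-c[2])/d[2]
def dep(f,u,v):
    K,R,t=f["camera_matrix"],f["R"],f["t"]; z=f["z_map"][int(v),int(u)]
    return R.T@(np.linalg.inv(K)@np.array([u,v,1.])*z-t)
def cloud(f):
    K,R,t=f["camera_matrix"],f["R"],f["t"]
    v,u=np.mgrid[0:384,0:512]
    p=np.stack([u,v,np.ones_like(u)],-1)@np.linalg.inv(K).T*f["z_map"][...,None]
    return (p-t)@R
E
python3 - <<'E'
from h import *
f=dict(np.load("top0.npz")); P=cloud(f); im=f["pixels"].astype(int)
sub=lambda x0,x1,y0,y1:(slice(y0,y1),slice(x0,x1))
# white tray pixels
m=np.zeros((384,512),bool); s=sub(180,275,140,245)
m[s]=(im[s].min(-1)>110)
Q=P[m]; print("tray z hist",np.histogram(Q[:,2],bins=[-.01,.002,.02,.04,.047,.055,.07,.078,.085,.1]))
rim=Q[(Q[:,2]>.046)&(Q[:,2]<.056)]
r=cv2.minAreaRect((rim[:,:2]*1000).astype(np.float32)); print("rim rect",r)
lug=Q[(Q[:,2]>.072)&(Q[:,2]<.09)]
k=lug[:,0]>.56
for a in(lug[k],lug[~k]):
    if len(a): print("lug",len(a),a.mean(0),cv2.minAreaRect((a[:,:2]*1000).astype(np.float32)))
d=np.zeros((384,512),np.uint8); d[s]=(im[s].max(-1)<60)
n,l,st,c=cv2.connectedComponentsWithStats(d)
for i in range(1,n):
    if st[i,4]>8: print("disc",c[i],st[i,4],ray(f,*c[i],.016))
# beaker
b=P[150:205,310:365].reshape(-1,3); b=b[(b[:,2]>.08)&(b[:,2]<.1)]
(x,y),rr=cv2.minEnclosingCircle((b[:,:2]*1000).astype(np.float32)); print("beaker",x,y,rr,len(b),b[:,2].mean())
for nm,w in(("bottle",(120,165,140,190)),("jar",(200,235,100,140)),("tape",(360,405,225,270)),("brown",(90,195,235,325))):
    q=P[sub(*w)].reshape(-1,3); q=q[q[:,2]>.012]; print(nm,cv2.minEnclosingCircle((q[:,:2]*1000).astype(np.float32)),q[:,2].max())
im2=cv2.resize(f["pixels"][130:250,170:290,::-1],(600,600),interpolation=cv2.INTER_CUBIC); cv2.imwrite("pics/crop.png",im2)
E
```

```text
tray z hist (array([ 617, 1925,   41,   77,  417,    8,   42,  123,    0]), array([-0.01 ,  0.002,  0.02 ,  0.04 ,  0.047,  0.055,  0.07 ,  0.078,
        0.085,  0.1  ]))
rim rect ((568.35693359375, 28.902915954589844), (207.0432891845703, 136.0159454345703), 23.112892150878906)
lug 75 [0.65897595 0.06714834 0.07928879] ((659.24072265625, 67.2983627319336), (10.580635070800781, 58.52720642089844), 22.023117065429688)
lug 89 [ 0.47656114 -0.01006728  0.07944942] ((476.99139404296875, -9.825777053833008), (10.74085521697998, 59.30268096923828), 22.863855361938477)
disc [210.45454545 180.36363636] 11 [0.60359468 0.07824716 0.016     ]
disc [232.625 181.25 ] 16 [0.60224059 0.01424239 0.016     ]
disc [245.13333333 207.46666667] 15 [ 0.526493   -0.02388997  0.016     ]
beaker 611.7880859375 -275.1807861328125 45.17098617553711 167 0.08742090033015662
bottle ((487.136962890625, 98.82795715332031), 251.9988555908203) 1.2690261511098226
jar ((552.5513916015625, -0.48546600341796875), 257.2687683105469) 1.2690261511098226
tape ((377.8045654296875, -263.7955322265625), 199.3056640625) 1.2690261511098226
brown ((307.54046630859375, 147.1318359375), 224.5969696044922) 1.2690261511098226
```

View pics/crop.png

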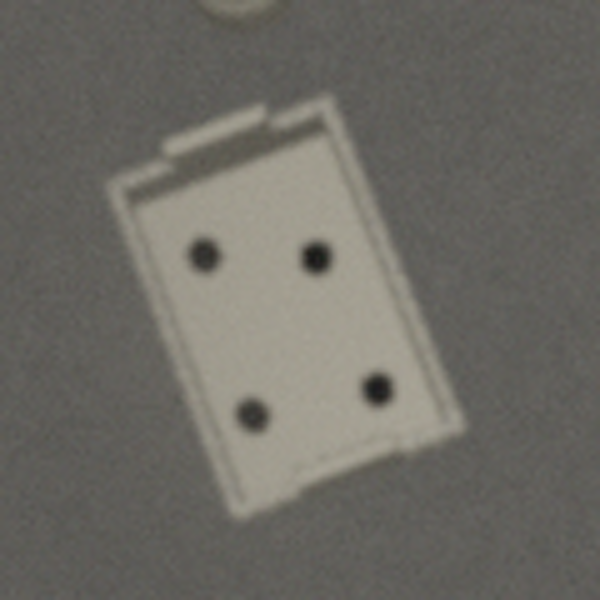

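arm_command:
  offset:
    - [0,40,0]
    - [0,80,0]
    - [0,120,0]
    - [0,160,0]
    - [0,200,0]
    - [0,240,0]
    - [0,280,0]
    - [0,320,0]
    - [0,360,0]
    - [0,400,0]
  roll: [0,0,0,0,0,0,0,0,0,0]
  claw: [85,85,85,85,85,85,85,85,85,85]

```text
t: 0.98
tool_pos: [0.2394, 0.7527, 0.2188]
eef_rot: [0.153, 0.988, 0.012, 0.002]
wrist_force: [26.4, 83.0, 45.3]
width: 0.0851
```

arm_command:
  offset:
    - [0,0,0]
    - [0,0,0]
  roll: [0,0]
  claw: [85,85]

```text
t: 1.15
tool_pos: [0.2395, 0.7532, 0.2168]
eef_rot: [0.153, 0.988, 0.011, 0.002]
wrist_force: [-0.3, 0.8, 1.5]
width: 0.0851
```

```bash
python3 - <<'E'
from cell import manip
import numpy as np
from scipy.spatial.transform import Rotation as R
s=manip.get_state()
for k in ("t","q","joint_vel","tool_pos","eef_rot","wrist_force"): print(k,np.round(s[k],4))
print(R.from_quat(s["eef_rot"]).as_matrix().round(3), sum(s["q"][[1,3,5]]) if hasattr(s["q"],"shape") else 0)
E
```

```text
t 1.15
q [-1.3038  1.3048  0.0123  0.0022 -0.0111  1.8113 -0.0405]
joint_vel [-0.0001 -0.07   -0.0033 -0.0628  0.0031 -0.0222 -0.0009]
tool_pos [0.2395 0.7532 0.2168]
eef_rot [0.1533 0.9881 0.0115 0.0019]
wrist_force [-0.3005  0.7588  1.4501]
[[-0.953  0.303  0.007]
 [ 0.303  0.953  0.022]
 [-0.     0.023 -1.   ]] 3.118359637826127
```

arm_command:
  offset:
    - [0,40,0]
    - [0,80,0]
    - [0,120,0]
    - [0,160,0]
    - [0,200,0]
    - [0,240,0]
  roll: [0,0,0,0,0,0]
  claw: [85,85,85,85,85,85]

```text
t: 1.65
tool_pos: [0.2451, 0.7707, 0.1914]
eef_rot: [0.153, 0.988, 0.03, 0.005]
wrist_force: [-0.4, 0.7, -0.3]
width: 0.0851
```

```bash
cat > st.py <<'E'
from cell import manip
import numpy as np
from scipy.spatial.transform import Rotation as R
s=manip.get_state()
for k in ("t","q","tool_pos","wrist_force","ft_torque","width"): print(k,np.round(s[k],4))
print(R.from_quat(s["eef_rot"]).as_matrix().round(3))
E
python3 st.py
```

```text
t 1.65
q [-1.3034e+00  1.3384e+00  1.1700e-02  4.0000e-04 -9.2000e-03  1.7412e+00
 -3.9900e-02]
tool_pos [0.2451 0.7707 0.1914]
wrist_force [-0.3605  0.7463 -0.2679]
ft_torque [-0.0106  0.0241 -0.0016]
width 0.0851
[[-0.953  0.302  0.019]
 [ 0.303  0.951  0.059]
 [ 0.     0.062 -0.998]]
```

arm_command:
  offset:
    - [0,-30,0]
    - [0,-60,0]
    - [0,-90,0]
  roll: [0,0,0]
  claw: [85,85,85]

```text
t: 1.9
tool_pos: [0.239, 0.7519, 0.1904]
eef_rot: [0.154, 0.988, 0.03, 0.005]
wrist_force: [0.8, 2.5, 0.2]
width: 0.0851
```

```bash
python3 st.py
```

```text
t 1.9
q [-1.3053  1.1716  0.0049  0.4568 -0.0023  1.4522 -0.0418]
tool_pos [0.239  0.7519 0.1904]
wrist_force [0.8155 2.461  0.2211]
ft_torque [ 0.0927 -0.0136 -0.0263]
width 0.0851
[[-0.953  0.304  0.018]
 [ 0.304  0.951  0.058]
 [ 0.     0.061 -0.998]]
```

```bash
cat > off.py <<'E'
import sys
from cell import manip
import numpy as np
from scipy.spatial.transform import Rotation as R
def off(target):
    s=manip.get_state(); M=R.from_quat(s["eef_rot"]).as_matrix()
    return (M.T@(np.array(target)-s["tool_pos"])*1000).round(1)
E
python3 - <<'E'
from h import *; from off import *
print(off([.477,-.010,.16]))
f=dict(np.load("top0.npz"))
P=cloud(f)
for nm,w in(("bottle",(120,165,140,190)),("jar",(200,235,100,140)),("tape",(360,405,225,270)),("brown",(90,195,235,325))):
    q=P[w[2]:w[3],w[0]:w[1]].reshape(-1,3); q=q[(q[:,2]>.015)&(q[:,2]<.2)]; print(nm,q.min(0).round(3),q.max(0).round(3))
E
```

```text
[-458.7 -653.9   -9.7]
bottle [0.599 0.23  0.016] [0.669 0.297 0.166]
jar [0.74  0.032 0.015] [0.8   0.093 0.078]
tape [ 0.379 -0.455  0.015] [ 0.473 -0.359  0.03 ]
brown [0.211 0.127 0.015] [0.425 0.372 0.086]
```

arm_command:
  offset:
    - [-459,-654,-10]
    - [-459,-654,-10]
    - [-459,-654,-10]
    - [-459,-654,-10]
    - [-459,-654,-10]
    - [-459,-654,-10]
    - [-459,-654,-10]
    - [-459,-654,-10]
    - [-459,-654,-10]
    - [-459,-654,-10]
    - [-459,-654,-10]
    - [-459,-654,-10]
    - [-459,-654,-10]
    - [-459,-654,-10]
    - [-459,-654,-10]
    - [-459,-654,-10]
    - [-459,-654,-10]
    - [-459,-654,-10]
    - [-459,-654,-10]
    - [-459,-654,-10]
  roll: [0.1,0.2,0.3,0.4,0.5,0.6,0.7,0.8,0.855,0.855,0.855,0.855,0.855,0.855,0.855,0.855,0.855,0.855,0.855,0.855]
  claw: [60,60,60,60,60,60,60,60,60,60,60,60,60,60,60,60,60,60,60,60]
  newtons: 80

```text
t: 3.57
tool_pos: [0.4697, 0.015, 0.1623]
eef_rot: [0.55, 0.835, 0.03, -0.008]
wrist_force: [0.5, -0.4, 1.3]
width: 0.06
```

```bash
python3 st.py; python3 - <<'E'
from off import *
print(off([.477,-.010,.06]))
import cv2
f=manip.grab_frame("wrist"); cv2.imwrite("pics/w1.png",f["pixels"][:,:,::-1])
E
```

```text
t 3.5667
q [-0.0204  0.662  -0.0729  1.9655 -0.0248  0.4916  0.3506]
tool_pos [0.4697 0.015  0.1623]
wrist_force [ 0.5202 -0.446   1.2741]
ft_torque [-0.0684  0.0038  0.0103]
width 0.06
[[-0.396  0.918  0.019]
 [ 0.917  0.394  0.058]
 [ 0.046  0.041 -0.998]]
[-30.5  -7.3 100.8]
```

View pics/w1.png

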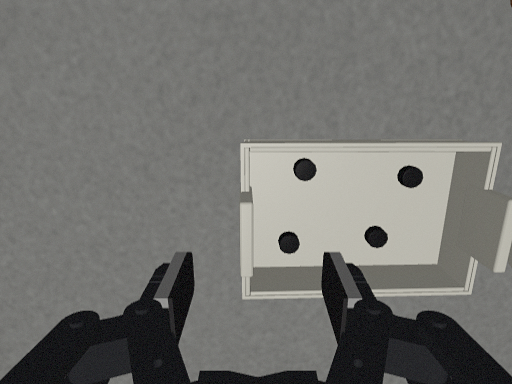

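arm_command:
  offset:
    - [-31,-7,10]
    - [-31,-7,40]
    - [-31,-7,70]
    - [-31,-7,90]
    - [-31,-7,105]
    - [-31,-7,112]
    - [-31,-7,112]
  roll: [0,0,0,0,0,0,0]
  claw: [60,60,60,60,60,60,60]

```text
t: 4.2
tool_pos: [0.4768, -0.0074, 0.0478]
eef_rot: [0.55, 0.835, 0.029, -0.009]
wrist_force: [-0.0, -0.4, 0.1]
width: 0.0599
```

```bash
python3 st.py; python3 - <<'E'
from off import *
print(off([.477,-.010,.047]))
import cv2
f=manip.grab_frame("wrist"); cv2.imwrite("pics/w2.png",f["pixels"][:,:,::-1])
E
```

```text
t 4.2
q [ 0.0266  0.8934 -0.0732  2.0204 -0.0035  0.2108  0.3912]
tool_pos [ 0.4768 -0.0074  0.0478]
wrist_force [-0.036  -0.3721  0.1141]
ft_torque [-0.1189 -0.0162  0.0255]
width 0.0599
[[-0.396  0.918  0.017]
 [ 0.917  0.394  0.058]
 [ 0.047  0.039 -0.998]]
[-2.5 -0.8  0.6]
```

View pics/w2.png

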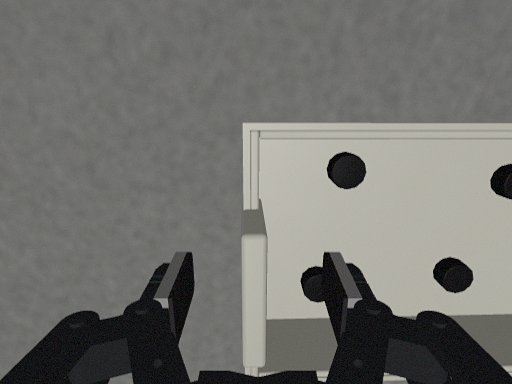

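arm_command:
  offset:
    - [-2,-1,0]
    - [-2,-1,0]
    - [-2,-1,0]
    - [-2,-1,0]
    - [-2,-1,0]
    - [-2,-1,0]
  roll: [0,0,0,0,0,0]
  claw: [40,20,5,5,5,5]
  newtons: 80

```text
t: 4.75
tool_pos: [0.476, -0.0103, 0.0491]
eef_rot: [0.55, 0.835, 0.029, -0.009]
wrist_force: [-5.8, -3.4, 18.5]
width: 0.0091
```

arm_command:
  offset:
    - [0,0,-5]
    - [0,0,-12]
    - [0,0,-25]
    - [0,0,-45]
    - [0,0,-70]
    - [0,0,-100]
    - [0,0,-130]
    - [0,0,-160]
    - [0,0,-180]
    - [0,0,-190]
    - [0,0,-195]
    - [0,0,-195]
  roll: [0,0,0,0,0,0,0,0,0,0,0,0]
  claw: [5,5,5,5,5,5,5,5,5,5,5,5]

```text
t: 5.75
tool_pos: [0.4733, -0.0211, 0.2441]
eef_rot: [0.55, 0.835, 0.03, -0.008]
wrist_force: [0.3, -0.2, -3.5]
width: 0.0088
```

```bash
python3 st.py; cat > snap.py <<'E'
import sys,cv2
from cell import manip
import numpy as np
n=sys.argv[1]
for c in sys.argv[2:]:
    f=manip.grab_frame(c); cv2.imwrite(f"pics/{n}_{c}.png",f["pixels"][:,:,::-1]); np.savez(f"{n}_{c}.npz",**f)
E
python3 snap.py lift wrist scene; python3 - <<'E'
from off import *
print(off([.30,.66,.30]))
E
```

```text
t 5.75
q [ 0.0682  0.5357 -0.0887  1.8345 -0.0183  0.753   0.4121]
tool_pos [ 0.4733 -0.0211  0.2441]
wrist_force [ 0.3499 -0.2202 -3.5407]
ft_torque [-0.1707  0.2104 -0.0676]
width 0.0088
[[-0.396  0.918  0.02 ]
 [ 0.917  0.394  0.058]
 [ 0.045  0.041 -0.998]]
[695.7 111.9 -20.8]
```

View pics/lift_wrist.png

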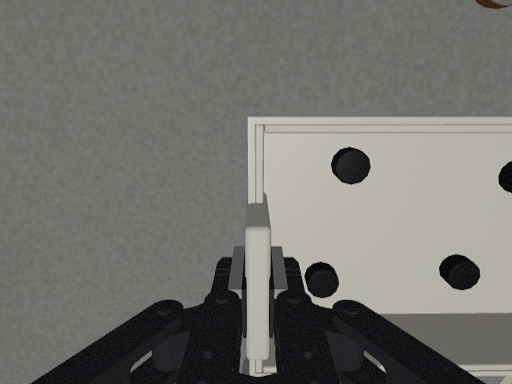

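View pics/lift_scene.png

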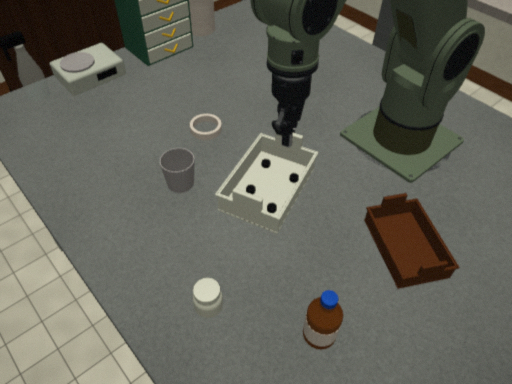

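arm_command:
  offset:
    - [5,1,0]
    - [20,3,-1]
    - [40,6,-1]
    - [65,10,-2]
    - [90,14,-3]
    - [115,18,-3]
    - [140,22,-4]
    - [165,26,-5]
    - [190,30,-6]
    - [215,34,-6]
    - [240,38,-7]
    - [265,42,-8]
    - [290,46,-9]
    - [315,50,-9]
    - [340,54,-10]
    - [365,58,-11]
    - [390,62,-12]
    - [415,66,-12]
    - [440,70,-13]
    - [465,74,-14]
  roll: [0.03,0.08,0.14,0.2,0.26,0.32,0.38,0.44,0.5,0.56,0.62,0.68,0.74,0.8,0.86,0.92,0.98,1.04,1.1,1.16]
  claw: [5,5,5,5,5,5,5,5,5,5,5,5,5,5,5,5,5,5,5,5]

```text
t: 7.52
tool_pos: [0.356, 0.4349, 0.2804]
eef_rot: [0.918, 0.396, 0.019, -0.023]
wrist_force: [0.1, -0.8, -2.6]
width: 0.009
```

```bash
python3 st.py; python3 - <<'E'
from off import *
print(off([.30,.66,.30]))
E
```

```text
t 7.5167
q [-1.1246  0.6344  0.3737  1.5213 -0.2937  0.9851 -1.4217]
tool_pos [0.356  0.4349 0.2804]
wrist_force [ 0.1123 -0.8278 -2.595 ]
ft_torque [ 0.0516  0.2368 -0.006 ]
width 0.009
[[ 0.686  0.728  0.017]
 [ 0.726 -0.685  0.057]
 [ 0.053 -0.026 -0.998]]
[ 126.  -195.6   -7.8]
```

arm_command:
  offset:
    - [14,-22,-1]
    - [28,-44,-2]
    - [42,-66,-3]
    - [56,-88,-4]
    - [70,-110,-5]
    - [84,-132,-6]
    - [98,-154,-7]
    - [108,-170,-8]
    - [115,-180,-8]
    - [120,-188,-8]
  roll: [0.05,0.1,0.15,0.2,0.25,0.29,0.32,0.34,0.34,0.34]
  claw: [5,5,5,5,5,5,5,5,5,5]

```text
t: 8.35
tool_pos: [0.3008, 0.6502, 0.299]
eef_rot: [0.971, 0.237, 0.015, -0.025]
wrist_force: [-0.2, -1.3, -1.9]
width: 0.0085
```

```bash
python3 st.py; python3 - <<'E'
from off import *
s=manip.get_state(); M=R.from_quat(s["eef_rot"]).as_matrix()
p=s["tool_pos"]; d=np.array([p[0],p[1],0]);d/=np.linalg.norm(d)
print(np.hypot(*p[:2]),np.degrees(np.arctan2(p[1],p[0])),"out in tool",(M.T@d).round(3),"up",(M.T@[0,0,1]).round(3))
E
```

```text
t 8.35
q [-1.3129  0.9386  0.4879  0.7725 -0.4061  1.4403 -2.0697]
tool_pos [0.3008 0.6502 0.299 ]
wrist_force [-0.1785 -1.2675 -1.9005]
ft_torque [0.0889 0.1488 0.011 ]
width 0.0085
[[ 0.888  0.46   0.017]
 [ 0.459 -0.887  0.056]
 [ 0.041 -0.042 -0.998]]
0.716456128932661 65.17310033925492 out in tool [ 0.789 -0.612  0.058] up [ 0.041 -0.042 -0.998]
```

arm_command:
  offset:
    - [8,-6,-3]
    - [16,-12,-6]
    - [24,-18,-9]
    - [32,-24,-12]
    - [40,-30,-15]
    - [51,-40,-19]
    - [67,-52,-25]
    - [91,-70,-34]
    - [122,-95,-45]
    - [154,-119,-57]
    - [185,-144,-69]
    - [217,-168,-80]
    - [248,-193,-92]
    - [280,-217,-104]
    - [312,-242,-116]
    - [343,-266,-128]
  roll: [0,0,0,0,0,0,0,0,0,0,0,0,0,0,0,0]
  claw: [5,5,5,5,5,5,5,5,5,5,5,5,5,5,5,5]

```text
t: 9.68
tool_pos: [0.3536, 0.6657, 0.1746]
eef_rot: [0.976, 0.206, -0.048, 0.045]
wrist_force: [3.0, 1.8, -43.6]
width: 0.0084
```

```bash
cat >> st.py <<'E'
M=R.from_quat(s["eef_rot"]).as_matrix(); z=M[:,2]
print("tilt",np.degrees(np.arccos(-z[2])).round(2),"d az",np.degrees(np.arctan2(z[1],z[0])).round(1),"tray x az",np.degrees(np.arctan2(M[1,1],M[0,1])).round(1))
p=s["tool_pos"]; d=np.array([p[0],p[1],0]);d/=np.linalg.norm(d)
print(np.hypot(*p[:2]).round(4),np.degrees(np.arctan2(p[1],p[0])).round(1),"out in tool",(M.T@d).round(3),"up",(M.T@[0,0,1]).round(3),"left",(M.T@[-d[1],d[0],0]).round(3))
E
python3 st.py
```

```text
t 9.6833
q [-1.117   1.3654  0.3301  0.0157 -0.3496  1.8911 -2.2711]
tool_pos [0.3536 0.6657 0.1746]
wrist_force [  2.9668   1.7567 -43.6011]
ft_torque [ 1.0016 -0.039  -0.1039]
width 0.0084
[[ 0.91   0.407 -0.075]
 [ 0.399 -0.911 -0.107]
 [-0.112  0.068 -0.991]]
tilt 7.52 d az -124.9 tray x az -65.9
0.7538 62.0 out in tool [ 0.779 -0.613 -0.13 ] up [-0.112  0.068 -0.991] left [-0.617 -0.787  0.016]
```

arm_command:
  offset:
    - [0,0,0]
    - [0,0,0]
    - [0,0,0]
  roll: [0,0,0]
  claw: [5,5,5]

```text
t: 9.93
tool_pos: [0.3576, 0.6848, 0.2235]
eef_rot: [0.977, 0.214, -0.015, 0.006]
wrist_force: [-0.3, -0.7, -1.0]
width: 0.0089
```

```bash
python3 st.py; python3 snap.py t1 scene wrist
```

```text
t 9.9333
q [-1.1229  1.304   0.3323  0.0044 -0.3501  1.861  -2.2655]
tool_pos [0.3576 0.6848 0.2235]
wrist_force [-0.2905 -0.6885 -1.0342]
ft_torque [ 0.271  -0.0036 -0.0137]
width 0.0089
[[ 0.908  0.418 -0.028]
 [ 0.418 -0.908 -0.017]
 [-0.032  0.004 -0.999]]
tilt 1.87 d az -147.9 tray x az -65.3
0.7726 62.4 out in tool [ 0.791 -0.611 -0.028] up [-0.032  0.004 -0.999] left [-0.611 -0.791  0.016]
```

View pics/t1_scene.png

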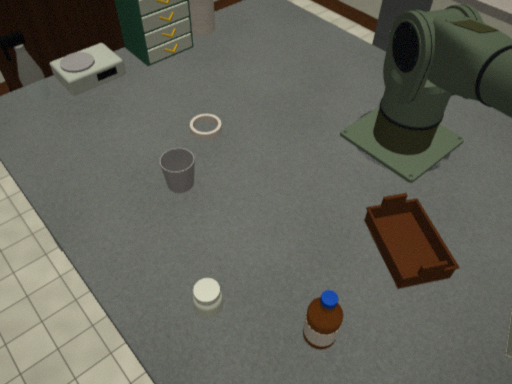

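View pics/t1_wrist.png

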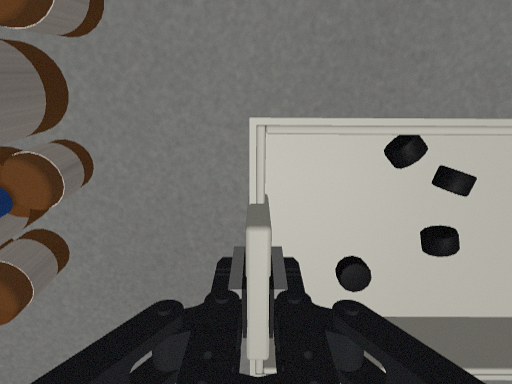

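arm_command:
  offset:
    - [0,0,0]
    - [0,0,0]
    - [0,0,0]
    - [0,0,0]
  roll: [0,0,0,0]
  claw: [5,5,5,5]

```text
t: 10.37
tool_pos: [0.3576, 0.684, 0.2202]
eef_rot: [0.977, 0.214, -0.017, 0.008]
wrist_force: [0.7, -0.2, -1.9]
width: 0.0085
```

```bash
python3 st.py; python3 snap.py t2 wrist; python3 - <<'E'
import numpy as np
from off import *
f=dict(np.load("t2_wrist.npz")); s=manip.get_state(); M=R.from_quat(s["eef_rot"]).as_matrix()
def w(u,v):
    z=f["z_map"][v,u]; c=np.linalg.inv(f["camera_matrix"])@[u,v,1]*z
    t=(f["tool_from_camera"]@np.r_[c,1])[:3]; return (M@t+s["tool_pos"]).round(3)
for uv in((30,10),(20,100),(30,180),(5,200),(10,300),(90,100),(120,30),(350,30)): print(uv,w(*uv))
E
```

```text
t 10.3667
q [-1.1226  1.3077  0.3321  0.006  -0.3498  1.8613 -2.2649]
tool_pos [0.3576 0.684  0.2202]
wrist_force [ 0.714  -0.2428 -1.9002]
ft_torque [ 0.2461  0.0664 -0.013 ]
width 0.0085
[[ 0.908  0.418 -0.03 ]
 [ 0.418 -0.908 -0.022]
 [-0.037  0.008 -0.999]]
tilt 2.14 d az -143.6 tray x az -65.3
0.7718 62.4 out in tool [ 0.791 -0.611 -0.034] up [-0.037  0.008 -0.999] left [-0.611 -0.792  0.016]
(30, 10) [0.405 0.88  0.091]
(20, 100) [0.333 0.886 0.07 ]
(30, 180) [0.279 0.855 0.09 ]
(5, 200) [0.265 0.86  0.109]
(10, 300) [0.154 0.845 0.095]
(90, 100) [ 0.337  0.862 -0.002]
(120, 30) [ 0.413  0.853 -0.002]
(350, 30) [ 0.506  0.652 -0.002]
```

View pics/t2_wrist.png

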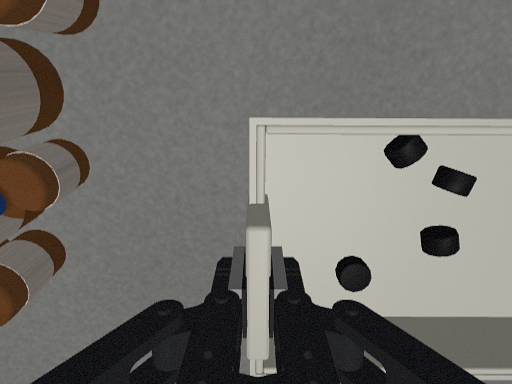

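arm_command:
  offset:
    - [16,-12,-1]
    - [32,-25,-1]
  roll: [0,0]
  claw: [5,5]

```text
t: 10.58
tool_pos: [0.3583, 0.6902, 0.2215]
eef_rot: [0.977, 0.214, -0.01, 0.001]
wrist_force: [-0.0, -0.5, -3.1]
width: 0.0088
```

```bash
python3 st.py
```

```text
t 10.5833
q [-1.1266  1.3058  0.2996  0.0039 -0.3139  1.8451 -2.2683]
tool_pos [0.3583 0.6902 0.2215]
wrist_force [-0.0115 -0.5409 -3.1465]
ft_torque [2.250e-01 1.038e-01 2.000e-04]
width 0.0088
[[ 0.908  0.418 -0.018]
 [ 0.418 -0.908 -0.006]
 [-0.019 -0.003 -1.   ]]
tilt 1.1 d az -162.9 tray x az -65.3
0.7777 62.6 out in tool [ 0.79  -0.613 -0.013] up [-0.019 -0.003 -1.   ] left [-0.613 -0.79   0.014]
```

arm_command:
  offset:
    - [31,-25,0]
    - [63,-49,-1]
    - [95,-74,-1]
    - [126,-98,-1]
    - [158,-123,-2]
  roll: [0,0,0,0,0]
  claw: [5,5,5,5,5]

```text
t: 11.0
tool_pos: [0.3601, 0.651, 0.1169]
eef_rot: [0.978, 0.185, -0.07, 0.07]
wrist_force: [0.0, -1.7, -2.1]
width: 0.009
```

```bash
python3 st.py; python3 snap.py t3 wrist
```

```text
t 11.0
q [-1.0975  1.445   0.2469 -0.     -0.2726  1.8929 -2.3006]
tool_pos [0.3601 0.651  0.1169]
wrist_force [ 0.0099 -1.6596 -2.0651]
ft_torque [ 0.2192  0.0004 -0.1116]
width 0.009
[[ 0.922  0.371 -0.111]
 [ 0.351 -0.922 -0.163]
 [-0.162  0.111 -0.98 ]]
tilt 11.34 d az -124.3 tray x az -68.1
0.7439 61.1 out in tool [ 0.754 -0.627 -0.196] up [-0.162  0.111 -0.98 ] left [-0.637 -0.771  0.018]
```

View pics/t3_wrist.png

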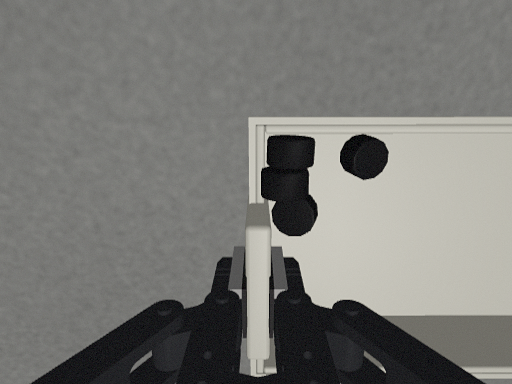

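arm_command:
  offset:
    - [0,0,0]
    - [0,0,0]
  roll: [0,0]
  claw: [5,5]

```text
t: 11.22
tool_pos: [0.3566, 0.6376, 0.1096]
eef_rot: [0.976, 0.181, -0.085, 0.089]
wrist_force: [0.4, 0.8, 0.3]
width: 0.0089
```

```bash
python3 st.py; python3 snap.py t4 wrist
```

```text
t 11.2167
q [-1.0931  1.4581  0.2462 -0.     -0.2728  1.9284 -2.3038]
tool_pos [0.3566 0.6376 0.1096]
wrist_force [0.4268 0.839  0.2746]
ft_torque [ 0.6051 -0.1544  0.0681]
width 0.0089
[[ 0.92   0.368 -0.134]
 [ 0.338 -0.919 -0.204]
 [-0.198  0.143 -0.97 ]]
tilt 14.11 d az -123.2 tray x az -68.2
0.7306 60.8 out in tool [ 0.744 -0.622 -0.243] up [-0.198  0.143 -0.97 ] left [-0.638 -0.77   0.017]
```

View pics/t4_wrist.png

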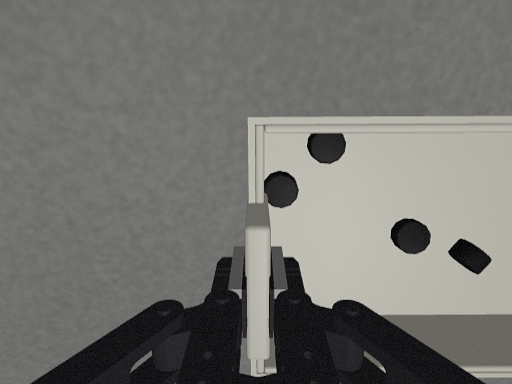

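arm_command:
  offset:
    - [-6,5,-6]
    - [-15,12,-16]
    - [-27,22,-28]
    - [-39,32,-41]
    - [-50,41,-53]
    - [-60,49,-63]
    - [-60,49,-63]
    - [-60,49,-63]
  roll: [0,0,0,0,0,0,0,0]
  claw: [5,5,5,5,5,5,5,5]

```text
t: 11.93
tool_pos: [0.3506, 0.622, 0.1864]
eef_rot: [0.975, 0.181, -0.089, 0.093]
wrist_force: [0.8, -0.1, -2.4]
width: 0.009
```

```bash
python3 st.py; python3 snap.py t5 wrist
```

```text
t 11.9333
q [-1.0811  1.3779  0.9074 -0.     -0.9318  2.0213 -2.2923]
tool_pos [0.3506 0.622  0.1864]
wrist_force [ 0.7713 -0.065  -2.4291]
ft_torque [ 0.5679 -0.1925 -0.0177]
width 0.009
[[ 0.919  0.37  -0.139]
 [ 0.337 -0.917 -0.214]
 [-0.207  0.15  -0.967]]
tilt 14.82 d az -123.0 tray x az -68.0
0.714 60.6 out in tool [ 0.744 -0.617 -0.255] up [-0.207  0.15  -0.967] left [-0.635 -0.772  0.016]
```

View pics/t5_wrist.png

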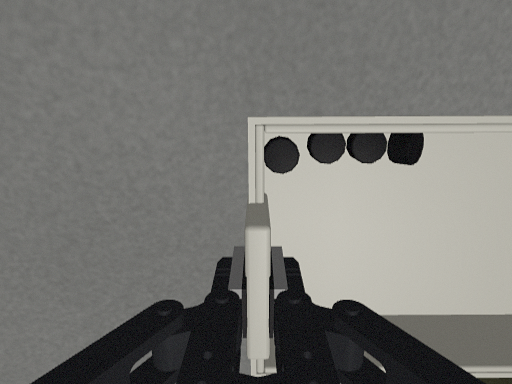

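```bash
python3 - <<'E'
from off import *
for t in([.33,.52,.22],[.36,.42,.28],[.48,.10,.30],[.54,-.28,.30]): print(t,off(t))
E
```

```text
[0.33, 0.52, 0.22] [-60.3  90.6  -7.2]
[0.36, 0.42, 0.28] [-78.7 202.5 -47.9]
[0.48, 0.1, 0.3] [-80.  543.2 -15. ]
[0.54, -0.28, 0.3] [-152.6  913.8   58.5]
```

arm_command:
  offset:
    - [-5,8,-1]
    - [-17,25,-2]
    - [-32,48,-4]
    - [-47,70,-5]
    - [-60,91,-8]
    - [-65,118,-16]
    - [-70,145,-27]
    - [-74,170,-36]
    - [-77,190,-43]
    - [-79,202,-48]
    - [-79,210,-48]
    - [-79,210,-48]
  roll: [0,0,0,0,0,0,0,0,0,0,0,0]
  claw: [5,5,5,5,5,5,5,5,5,5,5,5]

```text
t: 12.98
tool_pos: [0.4402, 0.5631, 0.2051]
eef_rot: [0.976, 0.181, -0.082, 0.087]
wrist_force: [1.1, -0.5, -2.9]
width: 0.0088
```

```bash
python3 st.py; python3 snap.py t6 wrist
```

```text
t 12.9833
q [-9.3190e-01  1.3579e+00  1.4726e+00  1.0000e-03 -1.4546e+00  2.0237e+00
 -2.1300e+00]
tool_pos [0.4402 0.5631 0.2051]
wrist_force [ 1.0695 -0.5305 -2.8703]
ft_torque [ 0.4965 -0.0898  0.0174]
width 0.0088
[[ 0.921  0.367 -0.129]
 [ 0.338 -0.92  -0.2  ]
 [-0.192  0.141 -0.971]]
tilt 13.79 d az -122.8 tray x az -68.2
0.7148 52.0 out in tool [ 0.834 -0.498 -0.237] up [-0.192  0.141 -0.971] left [-0.517 -0.855 -0.022]
```

View pics/t6_wrist.png

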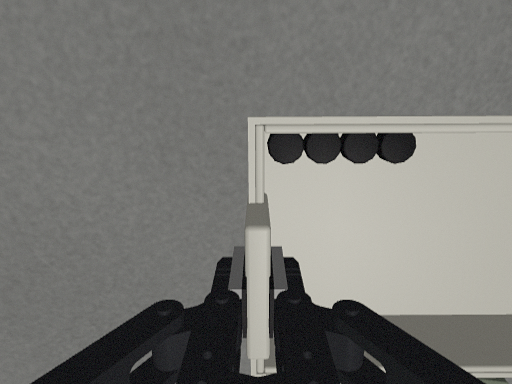

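arm_command:
  offset:
    - [0,10,4]
    - [0,25,9]
    - [1,45,16]
    - [1,69,25]
    - [1,69,25]
  roll: [0,0,0,0,0]
  claw: [5,5,5,5,5]

```text
t: 13.45
tool_pos: [0.4893, 0.5185, 0.1932]
eef_rot: [0.976, 0.178, -0.09, 0.093]
wrist_force: [0.7, -0.5, -3.0]
width: 0.0088
```

```bash
python3 st.py
```

```text
t 13.45
q [-0.8475  1.3749  1.494   0.0035 -1.4539  2.0236 -2.042 ]
tool_pos [0.4893 0.5185 0.1932]
wrist_force [ 0.7332 -0.5377 -2.9832]
ft_torque [ 0.5397 -0.1736  0.0039]
width 0.0088
[[ 0.921  0.363 -0.143]
 [ 0.33  -0.92  -0.214]
 [-0.209  0.15  -0.966]]
tilt 14.89 d az -123.7 tray x az -68.4
0.7129 46.7 out in tool [ 0.872 -0.419 -0.253] up [-0.209  0.15  -0.966] left [-0.443 -0.895 -0.043]
```

arm_command:
  offset:
    - [17,-8,-5]
    - [35,-17,-10]
  roll: [0,0]
  claw: [5,5]

```text
t: 13.62
tool_pos: [0.4932, 0.524, 0.1865]
eef_rot: [0.976, 0.181, -0.079, 0.088]
wrist_force: [0.7, 1.1, -1.7]
width: 0.0086
```

```bash
python3 st.py
```

```text
t 13.6167
q [-0.9034  1.3694  1.3569  0.1403 -1.2663  1.9702 -1.9507]
tool_pos [0.4932 0.524  0.1865]
wrist_force [ 0.7282  1.0967 -1.6535]
ft_torque [ 0.6563 -0.2111  0.0862]
width 0.0086
[[ 0.922  0.367 -0.123]
 [ 0.339 -0.919 -0.201]
 [-0.187  0.143 -0.972]]
tilt 13.63 d az -121.5 tray x az -68.2
0.7196 46.7 out in tool [ 0.879 -0.418 -0.231] up [-0.187  0.143 -0.972] left [-0.439 -0.897 -0.048]
```

arm_command:
  offset:
    - [-13,6,4]
    - [-35,17,9]
    - [-60,29,16]
    - [-88,42,23]
    - [-88,42,23]
  roll: [0,0,0,0,0]
  claw: [5,5,5,5,5]

```text
t: 14.03
tool_pos: [0.4445, 0.4738, 0.1868]
eef_rot: [0.977, 0.181, -0.078, 0.087]
wrist_force: [1.1, 1.2, -2.1]
width: 0.0089
```

```bash
python3 st.py; python3 snap.py t7 wrist
```

```text
t 14.0333
q [-1.1734  1.308   1.4393  0.8961 -1.1237  1.8069 -1.4658]
tool_pos [0.4445 0.4738 0.1868]
wrist_force [ 1.1449  1.2168 -2.1458]
ft_torque [ 0.5935 -0.2529  0.069 ]
width 0.0089
[[ 0.922  0.367 -0.122]
 [ 0.34  -0.919 -0.198]
 [-0.185  0.141 -0.973]]
tilt 13.44 d az -121.6 tray x az -68.2
0.6496 46.8 out in tool [ 0.879 -0.419 -0.228] up [-0.185  0.141 -0.973] left [-0.44  -0.897 -0.047]
```

View pics/t7_wrist.png

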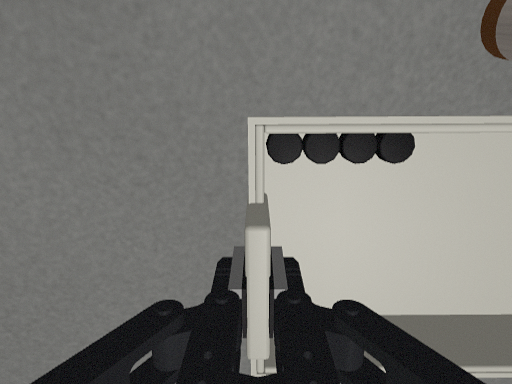

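arm_command:
  offset:
    - [-2,1,-8]
    - [-5,4,-25]
    - [-9,7,-45]
    - [-13,10,-66]
    - [-17,13,-88]
    - [-17,13,-88]
  roll: [0,0,0,0,0,0]
  claw: [5,5,5,5,5,5]

```text
t: 14.58
tool_pos: [0.4461, 0.4741, 0.2821]
eef_rot: [0.977, 0.181, -0.076, 0.086]
wrist_force: [0.6, 0.3, -3.1]
width: 0.0087
```

```bash
python3 st.py;  python3 - <<'E'
from off import *
for t in([.46,.30,.28],[.50,.10,.28],[.54,-.15,.28],[.54,-.28,.28]): print(t,off(t))
E
```

```text
t 14.5833
q [-1.1143  1.195   1.4384  0.6959 -1.0833  1.9597 -1.5705]
tool_pos [0.4461 0.4741 0.2821]
wrist_force [ 0.6053  0.3147 -3.0712]
ft_torque [ 0.5597 -0.1192  0.0657]
width 0.0087
[[ 0.923  0.366 -0.117]
 [ 0.34  -0.92  -0.196]
 [-0.18   0.141 -0.974]]
tilt 13.19 d az -121.0 tray x az -68.3
0.651 46.7 out in tool [ 0.88  -0.419 -0.223] up [-0.18   0.141 -0.974] left [-0.439 -0.897 -0.049]
[0.46, 0.3, 0.28] [-46.  164.9  34.5]
[0.5, 0.1, 0.28] [-77.1 363.5  68.9]
[0.54, -0.15, 0.28] [-125.2  608.1  113.1]
[0.54, -0.28, 0.28] [-169.4  727.7  138.6]
```

arm_command:
  offset:
    - [-3,10,2]
    - [-9,30,6]
    - [-17,58,12]
    - [-25,88,18]
    - [-34,118,25]
    - [-42,148,31]
    - [-48,177,36]
    - [-53,207,42]
    - [-57,237,47]
    - [-62,267,52]
    - [-67,297,57]
    - [-71,325,62]
    - [-75,350,66]
    - [-77,364,69]
  roll: [0,0,0,0,0,0,0,0,0,0,0,0,0,0]
  claw: [5,5,5,5,5,5,5,5,5,5,5,5,5,5]

```text
t: 15.75
tool_pos: [0.4996, 0.0972, 0.2766]
eef_rot: [0.977, 0.18, -0.078, 0.087]
wrist_force: [0.3, -0.1, -1.3]
width: 0.0088
```

```bash
python3 st.py;  python3 snap.py t8 scene wrist; python3 - <<'E'
from off import *
for t in([.54,-.15,.33],[.54,-.30,.40],[.50,-.40,.50]): print(t,off(t))
E
```

```text
t 15.75
q [-0.8511  1.029   1.4352  1.499  -0.7848  1.4854 -0.6387]
tool_pos [0.4996 0.0972 0.2766]
wrist_force [ 0.2617 -0.1047 -1.2883]
ft_torque [ 0.4888 -0.0926 -0.0568]
width 0.0088
[[ 0.923  0.364 -0.121]
 [ 0.337 -0.921 -0.197]
 [-0.183  0.141 -0.973]]
tilt 13.38 d az -121.5 tray x az -68.4
0.509 11.0 out in tool [ 0.971  0.182 -0.156] up [-0.183  0.141 -0.973] left [ 0.155 -0.973 -0.171]
[0.54, -0.15, 0.33] [-55.9 250.6  -8.2]
[0.54, -0.3, 0.4] [-119.2  398.6  -46.8]
[0.5, -0.4, 0.5] [-208.2  490.2 -119.5]
```

View pics/t8_scene.png

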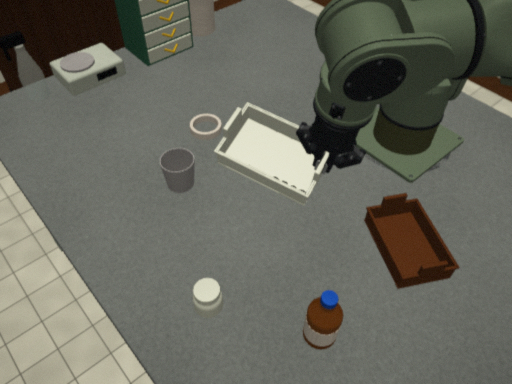

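View pics/t8_wrist.png

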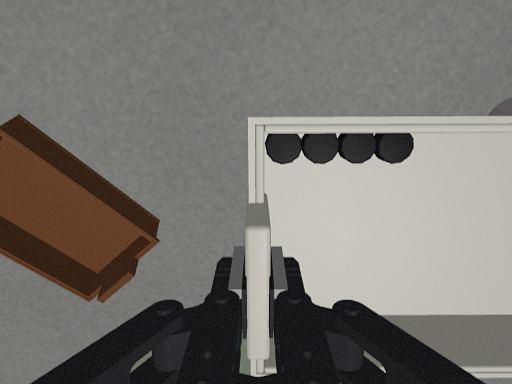

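arm_command:
  offset:
    - [-2,10,-1]
    - [-7,32,-1]
    - [-14,62,-2]
    - [-21,93,-3]
    - [-28,124,-4]
    - [-35,155,-5]
    - [-42,187,-6]
    - [-49,219,-7]
    - [-57,250,-8]
    - [-70,280,-16]
    - [-82,310,-24]
    - [-95,340,-32]
    - [-107,370,-39]
    - [-119,398,-47]
    - [-140,420,-64]
    - [-162,441,-82]
    - [-182,462,-99]
    - [-200,482,-113]
    - [-208,490,-119]
  roll: [0,0,0,0,0,0,0,0,0,0,0,0,0,0,0,0,0,0,0]
  claw: [5,5,5,5,5,5,5,5,5,5,5,5,5,5,5,5,5,5,5]

```text
t: 17.43
tool_pos: [0.4993, -0.3997, 0.5011]
eef_rot: [0.977, 0.18, -0.078, 0.088]
wrist_force: [-0.6, 0.1, -2.6]
width: 0.0087
```

```bash
python3 st.py
```

```text
t 17.4333
q [ 0.3862  0.8803  1.1508  0.3542 -0.6824  2.0179 -0.3308]
tool_pos [ 0.4993 -0.3997  0.5011]
wrist_force [-0.6374  0.1254 -2.6271]
ft_torque [ 0.6338 -0.1154 -0.0013]
width 0.0087
[[ 0.923  0.365 -0.122]
 [ 0.337 -0.92  -0.199]
 [-0.185  0.143 -0.972]]
tilt 13.5 d az -121.4 tray x az -68.4
0.6396 -38.7 out in tool [0.51 0.86 0.03] up [-0.185  0.143 -0.972] left [ 0.84  -0.49  -0.232]
```

arm_command:
  offset:
    - [-6,-3,-15]
    - [-14,-7,-35]
    - [-24,-12,-60]
    - [-35,-18,-90]
    - [-47,-24,-120]
    - [-58,-30,-150]
  roll: [0,0,0,0,0,0]
  claw: [5,5,5,5,5,5]

```text
t: 17.93
tool_pos: [0.4346, -0.3522, 0.5874]
eef_rot: [0.976, 0.183, -0.069, 0.099]
wrist_force: [0.1, -0.3, -2.1]
width: 0.0091
```

```bash
python3 st.py
```

```text
t 17.9333
q [ 0.3645  0.6254  0.5798  0.4702 -0.1181  2.0243 -0.4206]
tool_pos [ 0.4346 -0.3522  0.5874]
wrist_force [ 0.0931 -0.2715 -2.1224]
ft_torque [ 0.5607 -0.0983  0.0294]
width 0.0091
[[ 0.923  0.371 -0.097]
 [ 0.344 -0.913 -0.218]
 [-0.17   0.168 -0.971]]
tilt 13.83 d az -114.1 tray x az -67.9
0.5594 -39.0 out in tool [0.501 0.863 0.062] up [-0.17   0.168 -0.971] left [ 0.849 -0.476 -0.231]
```

arm_command:
  offset:
    - [-5,5,-29]
    - [-12,12,-68]
    - [-19,18,-107]
    - [-26,25,-146]
    - [-32,32,-185]
    - [-39,39,-224]
    - [-46,45,-263]
    - [-53,52,-302]
  roll: [0,0,0,0,0,0,0,0]
  claw: [5,5,5,5,5,5,5,5]

```text
t: 18.6
tool_pos: [0.3694, -0.3256, 0.6402]
eef_rot: [0.974, 0.184, -0.061, 0.113]
wrist_force: [-0.5, -0.3, -3.1]
width: 0.0091
```

```bash
python3 st.py; python3 snap.py t9 wrist
```

```text
t 18.6
q [ 0.2799  0.4796  0.711   0.5903 -0.1041  2.0237 -0.3411]
tool_pos [ 0.3694 -0.3256  0.6402]
wrist_force [-0.4977 -0.3418 -3.1481]
ft_torque [ 0.5429 -0.0409  0.0114]
width 0.0091
[[ 0.925  0.372 -0.078]
 [ 0.345 -0.907 -0.243]
 [-0.161  0.198 -0.967]]
tilt 14.79 d az -107.7 tray x az -67.7
0.4924 -41.4 out in tool [0.466 0.879 0.102] up [-0.161  0.198 -0.967] left [ 0.87  -0.434 -0.234]
```

View pics/t9_wrist.png

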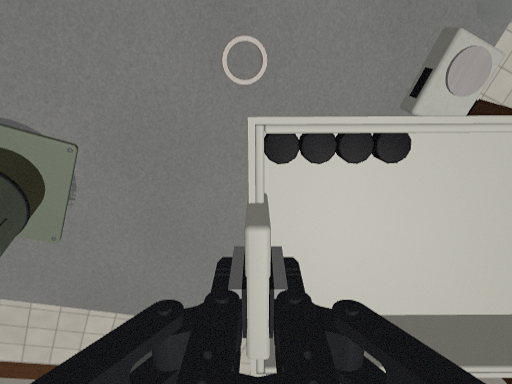

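arm_command:
  offset:
    - [3,18,-24]
    - [7,43,-55]
    - [11,68,-87]
    - [15,93,-119]
    - [19,118,-151]
    - [23,143,-183]
    - [27,168,-215]
    - [31,193,-247]
    - [35,218,-279]
    - [39,243,-311]
  roll: [0,0,0,0,0,0,0,0,0,0]
  claw: [5,5,5,5,5,5,5,5,5,5]

```text
t: 19.48
tool_pos: [0.37, -0.3593, 0.6455]
eef_rot: [0.973, 0.186, -0.053, 0.129]
wrist_force: [0.9, -0.7, -2.1]
width: 0.0086
```

```bash
python3 st.py
```

```text
t 19.4833
q [ 0.3768  0.5068  0.6621  0.5076 -0.1099  2.0236 -0.3065]
tool_pos [ 0.37   -0.3593  0.6455]
wrist_force [ 0.8553 -0.6579 -2.0708]
ft_torque [ 0.6696  0.0422 -0.0237]
width 0.0086
[[ 0.926  0.375 -0.055]
 [ 0.347 -0.898 -0.271]
 [-0.15   0.231 -0.961]]
tilt 16.02 d az -101.4 tray x az -67.4
0.5158 -44.2 out in tool [0.422 0.894 0.149] up [-0.15   0.231 -0.961] left [ 0.894 -0.383 -0.232]
```

arm_command:
  offset:
    - [3,26,-31]
    - [6,52,-62]
    - [9,78,-93]
  roll: [0,0,0]
  claw: [5,5,5]

```text
t: 19.73
tool_pos: [0.3701, -0.3725, 0.6551]
eef_rot: [0.971, 0.187, -0.045, 0.145]
wrist_force: [0.1, 0.0, -2.4]
width: 0.0087
```

```bash
python3 st.py|tail -2
```

```text
tilt 17.43 d az -96.2 tray x az -67.1
0.5251 -45.2 out in tool [0.404 0.895 0.188] up [-0.141  0.264 -0.954] left [ 0.904 -0.359 -0.233]
```

arm_command:
  offset:
    - [3,26,-31]
    - [6,52,-62]
    - [9,78,-93]
  roll: [0,0,0]
  claw: [5,5,5]

```text
t: 19.98
tool_pos: [0.369, -0.3823, 0.6654]
eef_rot: [0.968, 0.188, -0.037, 0.16]
wrist_force: [-0.4, 0.1, -2.3]
width: 0.0084
```

```bash
python3 st.py
```

```text
t 19.9833
q [ 0.4341  0.5157  0.6601  0.4165 -0.131   2.0237 -0.2751]
tool_pos [ 0.369  -0.3823  0.6654]
wrist_force [-0.4108  0.1179 -2.2767]
ft_torque [ 0.7433  0.0794 -0.0092]
width 0.0084
[[ 0.926  0.377 -0.011]
 [ 0.353 -0.878 -0.324]
 [-0.132  0.296 -0.946]]
tilt 18.92 d az -92.0 tray x az -66.8
0.5313 -46.0 out in tool [0.389 0.893 0.225] up [-0.132  0.296 -0.946] left [ 0.912 -0.339 -0.233]
```

arm_command:
  offset:
    - [0,24,-33]
    - [0,48,-66]
    - [0,72,-99]
  roll: [0,0,0]
  claw: [5,5,5]

```text
t: 20.23
tool_pos: [0.3599, -0.3868, 0.6813]
eef_rot: [0.965, 0.19, -0.029, 0.176]
wrist_force: [-0.6, -0.6, -2.3]
width: 0.0091
```

arm_command:
  offset:
    - [0,24,-33]
    - [0,48,-66]
    - [0,72,-99]
  roll: [0,0,0]
  claw: [5,5,5]

```text
t: 20.48
tool_pos: [0.3509, -0.3892, 0.6969]
eef_rot: [0.962, 0.191, -0.022, 0.192]
wrist_force: [0.7, 0.3, -2.9]
width: 0.0085
```

```bash
python3 st.py; python3 snap.py t10 wrist
```

```text
t 20.4833
q [ 0.4581  0.4824  0.686   0.3694 -0.1445  2.0237 -0.2349]
tool_pos [ 0.3509 -0.3892  0.6969]
wrist_force [ 0.7125  0.2763 -2.9159]
ft_torque [0.8882 0.1548 0.0618]
width 0.0085
[[ 0.926  0.376  0.031]
 [ 0.359 -0.853 -0.378]
 [-0.116  0.361 -0.925]]
tilt 22.29 d az -85.3 tray x az -66.2
0.524 -48.0 out in tool [0.354 0.885 0.301] up [-0.116  0.361 -0.925] left [ 0.928 -0.292 -0.23 ]
```

View pics/t10_wrist.png

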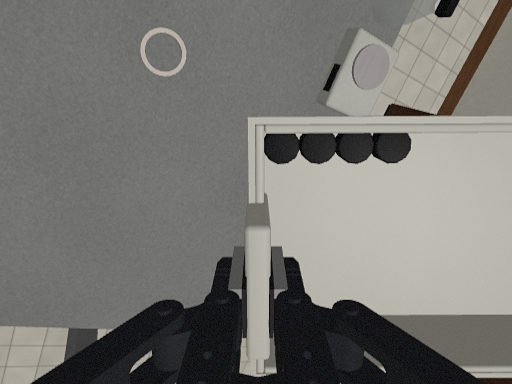

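arm_command:
  offset:
    - [0,26,-31]
    - [0,52,-62]
    - [0,78,-93]
  roll: [-0.08,-0.16,-0.2]
  claw: [5,5,5]

```text
t: 20.78
tool_pos: [0.3436, -0.3944, 0.7101]
eef_rot: [0.935, 0.289, -0.037, 0.204]
wrist_force: [-0.1, 1.1, -2.4]
width: 0.0086
```

```bash
python3 st.py
```

```text
t 20.7833
q [ 0.4772  0.4727  0.694   0.3407 -0.1552  2.0236 -0.0117]
tool_pos [ 0.3436 -0.3944  0.7101]
wrist_force [-0.0552  1.1309 -2.4365]
ft_torque [ 0.8163  0.2368 -0.0395]
width 0.0086
[[ 0.83   0.555  0.05 ]
 [ 0.525 -0.749 -0.403]
 [-0.187  0.361 -0.914]]
tilt 23.97 d az -83.0 tray x az -53.5
0.523 -48.9 out in tool [0.149 0.93  0.337] up [-0.187  0.361 -0.914] left [ 0.971 -0.074 -0.227]
```

arm_command:
  offset:
    - [-5,27,-30]
    - [-10,54,-60]
    - [-15,81,-90]
  roll: [0,0,0]
  claw: [5,5,5]

```text
t: 21.03
tool_pos: [0.3372, -0.3997, 0.723]
eef_rot: [0.932, 0.287, -0.031, 0.22]
wrist_force: [-0.1, 0.3, -2.2]
width: 0.0086
```

arm_command:
  offset:
    - [-5,27,-30]
    - [-10,54,-60]
    - [-15,81,-90]
  roll: [0,0,0]
  claw: [5,5,5]

```text
t: 21.28
tool_pos: [0.3302, -0.4024, 0.7369]
eef_rot: [0.928, 0.288, -0.027, 0.237]
wrist_force: [0.2, -0.1, -3.0]
width: 0.0088
```

```bash
python3 st.py; python3 - <<'E'
from off import *
for t in([.45,-.38,.5],[.52,-.36,.3]): print(t,off(t))
E
```

```text
t 21.2833
q [ 0.5133  0.455   0.7144  0.2801 -0.1834  2.0236  0.0142]
tool_pos [ 0.3302 -0.4024  0.7369]
wrist_force [ 0.2054 -0.0528 -3.0062]
ft_torque [ 0.93    0.2666 -0.0435]
width 0.0088
[[ 0.833  0.546  0.087]
 [ 0.521 -0.722 -0.455]
 [-0.186  0.424 -0.886]]
tilt 27.57 d az -79.2 tray x az -52.9
0.5206 -50.6 out in tool [0.126 0.905 0.407] up [-0.186  0.424 -0.886] left [ 0.975 -0.036 -0.221]
[0.45, -0.38, 0.5] [155.4 -51.3 210.2]
[0.52, -0.36, 0.3] [ 261.3 -112.3  384.5]
```

arm_command:
  offset:
    - [8,-3,10]
    - [24,-8,32]
    - [42,-14,57]
    - [60,-20,81]
    - [78,-26,106]
    - [97,-32,131]
    - [116,-38,157]
    - [136,-45,184]
    - [150,-50,203]
    - [155,-51,210]
  roll: [0.06,0.15,0.24,0.33,0.42,0.5,0.58,0.65,0.7,0.7]
  claw: [5,5,5,5,5,5,5,5,5,5]

```text
t: 22.12
tool_pos: [0.4513, -0.3783, 0.4963]
eef_rot: [0.971, -0.048, 0.055, 0.23]
wrist_force: [1.0, 0.4, -2.6]
width: 0.0089
```

```bash
python3 st.py; python3 snap.py t11 wrist
```

```text
t 22.1167
q [-0.0147  0.5019  0.9258  1.2788 -0.1369  1.14   -0.8719]
tool_pos [ 0.4513 -0.3783  0.4963]
wrist_force [ 0.9741  0.3916 -2.5845]
ft_torque [1.0344 0.0718 0.0674]
width 0.0089
[[ 0.989 -0.118  0.084]
 [-0.068 -0.89  -0.451]
 [ 0.128  0.44  -0.889]]
tilt 27.3 d az -79.4 tray x az -97.5
0.5888 -40.0 out in tool [0.802 0.481 0.354] up [ 0.128  0.44  -0.889] left [ 0.584 -0.758 -0.292]
```

View pics/t11_wrist.png

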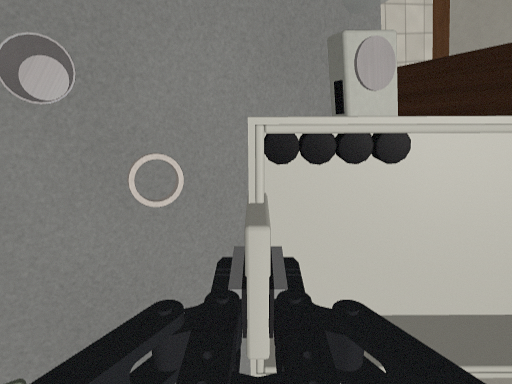

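arm_command:
  offset:
    - [0,0,0]
    - [0,0,0]
  roll: [0.1,0.12]
  claw: [5,5]

```text
t: 22.33
tool_pos: [0.4493, -0.3806, 0.501]
eef_rot: [0.965, -0.108, 0.07, 0.228]
wrist_force: [0.2, -0.2, -2.2]
width: 0.0087
```

```bash
python3 snap.py t12 wrist
```

```text
(no output)
```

View pics/t12_wrist.png

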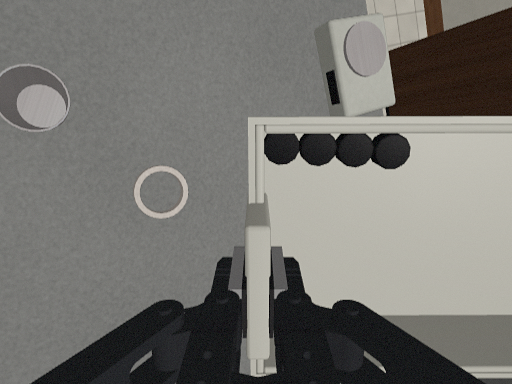

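arm_command:
  offset:
    - [0,0,0]
    - [0,0,0]
  roll: [0,0]
  claw: [5,5]

```text
t: 22.55
tool_pos: [0.4497, -0.3803, 0.5004]
eef_rot: [0.966, -0.105, 0.07, 0.227]
wrist_force: [0.4, -0.3, -3.0]
width: 0.009
```

```bash
python3 snap.py t13 wrist
```

```text
(no output)
```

View pics/t13_wrist.png

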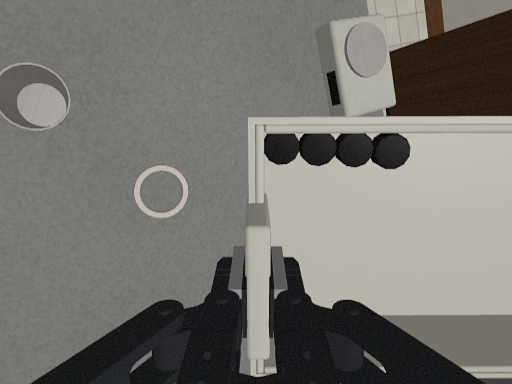

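arm_command:
  offset:
    - [0,0,0]
    - [0,0,0]
  roll: [0.1,0.1]
  claw: [5,5]

```text
t: 22.77
tool_pos: [0.4498, -0.3801, 0.4999]
eef_rot: [0.959, -0.156, 0.081, 0.223]
wrist_force: [-0.3, 0.6, -2.4]
width: 0.0091
```

```bash
python3 snap.py t14 wrist
```

```text
(no output)
```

View pics/t14_wrist.png

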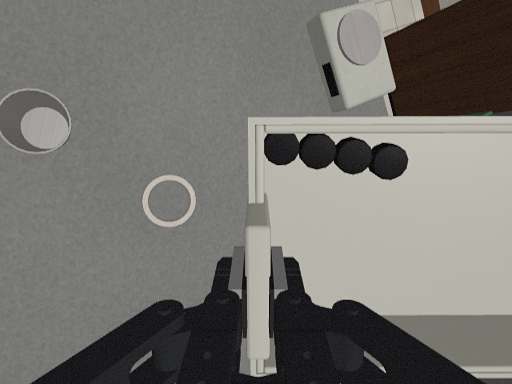

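Buckling has started at the rear disc. I'll give it a little more.

arm_command:
  offset:
    - [0,0,0]
    - [0,0,0]
  roll: [0.08,0.08]
  claw: [5,5]

```text
t: 22.98
tool_pos: [0.4499, -0.38, 0.4998]
eef_rot: [0.952, -0.192, 0.09, 0.22]
wrist_force: [0.0, -1.2, -2.8]
width: 0.0086
```

```bash
python3 snap.py t15 wrist
```

```text
(no output)
```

View pics/t15_wrist.png

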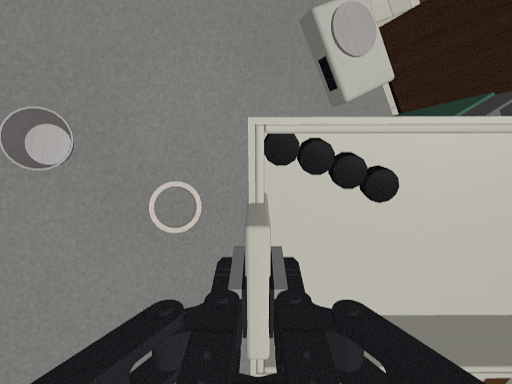

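arm_command:
  offset:
    - [0,0,0]
    - [0,0,0]
  roll: [0.04,0.04]
  claw: [5,5]

```text
t: 23.2
tool_pos: [0.4499, -0.38, 0.4998]
eef_rot: [0.948, -0.21, 0.094, 0.218]
wrist_force: [-0.7, 0.2, -3.0]
width: 0.0089
```

```bash
python3 snap.py t16 wrist
```

```text
(no output)
```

View pics/t16_wrist.png

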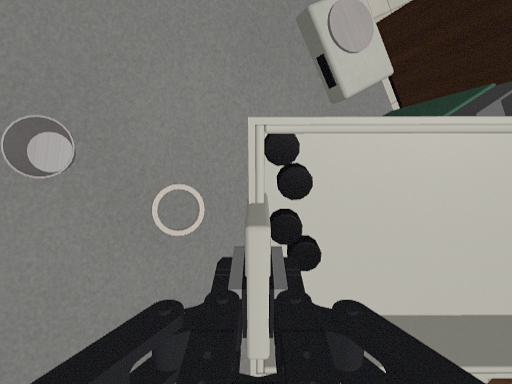

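```bash
cat > plan.py <<'E'
from off import *
import sys
def plan(cx,cy,cz,roll):
    s=manip.get_state(); M=R.from_quat(s["eef_rot"]).as_matrix()
    N=M@R.from_rotvec([0,0,roll]).as_matrix()
    c=np.array([.061,.003,.044])
    now=s["tool_pos"]+M@c
    tgt=np.array([cx,cy,cz])-N@c
    down=-N[:,2]*[1,1,0]; a=np.array([down@N[:,1],down@N[:,0]])
    low=min((tgt+N@np.array([ (y),(x+.099),.048]))[2] for x in(-.1,.1) for y in(-.065,.065))
    print("corner now",now.round(4),"tcp tgt",tgt.round(4),"offset",(M.T@(tgt-s["tool_pos"])*1000).round(1),"rel",np.degrees(np.arctan2(a[1],a[0])).round(1),"lowest",round(low,4))
plan(*map(float,sys.argv[1:]))
E
for r in 0 -1.3 -1.45 -1.6; do python3 plan.py .612 -.275 .27 $r; done; python3 st.py
```

```text
corner now [ 0.507  -0.4241  0.4783] tcp tgt [ 0.5549 -0.2308  0.2915] offset [ -15.3 -246.   126.1] rel -144.3 lowest 0.231
corner now [ 0.507  -0.4241  0.4783] tcp tgt [ 0.5656 -0.2955  0.3256] offset [  26.5 -185.   126.1] rel 141.2 lowest 0.2639
corner now [ 0.507  -0.4241  0.4783] tcp tgt [ 0.5726 -0.3005  0.3288] offset [  35.4 -182.8  126.1] rel 132.6 lowest 0.2638
corner now [ 0.507  -0.4241  0.4783] tcp tgt [ 0.5804 -0.3045  0.3316] offset [  44.5 -181.9  126.1] rel 124.0 lowest 0.2639
t 23.25
q [-0.0445  0.5255  1.0242  1.2745 -0.2112  1.1499 -1.143 ]
tool_pos [ 0.45   -0.38    0.4998]
wrist_force [ 0.1545 -0.099  -3.4707]
ft_torque [ 0.92    0.0944 -0.0215]
width 0.009
[[ 0.895 -0.438  0.086]
 [-0.356 -0.817 -0.454]
 [ 0.269  0.375 -0.887]]
tilt 27.5 d az -79.2 tray x az -118.2
0.5889 -40.2 out in tool [0.914 0.192 0.359] up [ 0.269  0.375 -0.887] left [ 0.305 -0.907 -0.291]
```

arm_command:
  offset:
    - [1,-4,3]
    - [4,-14,10]
    - [7,-28,20]
    - [10,-42,30]
    - [14,-56,39]
    - [17,-70,49]
    - [20,-84,58]
    - [24,-98,68]
    - [27,-112,78]
    - [31,-126,87]
    - [34,-140,97]
    - [38,-154,107]
    - [41,-166,116]
    - [43,-176,122]
    - [44,-182,126]
    - [44,-182,126]
  roll: [-0.06,-0.17,-0.29,-0.41,-0.53,-0.65,-0.77,-0.89,-1.01,-1.13,-1.25,-1.37,-1.48,-1.56,-1.6,-1.6]
  claw: [5,5,5,5,5,5,5,5,5,5,5,5,5,5,5,5]

```text
t: 24.58
tool_pos: [0.581, -0.3038, 0.3306]
eef_rot: [0.811, 0.535, -0.092, 0.219]
wrist_force: [-1.3, -0.3, -2.6]
width: 0.0085
```

```bash
python3 st.py; python3 snap.py t17 wrist
```

```text
t 24.5833
q [-0.0145  0.6993  0.5269  1.3701  0.0968  0.8846 -0.0956]
tool_pos [ 0.581  -0.3038  0.3306]
wrist_force [-1.2609 -0.3353 -2.6196]
ft_torque [0.852  0.3398 0.0693]
width 0.0085
[[ 0.411  0.908  0.086]
 [ 0.828 -0.332 -0.453]
 [-0.383  0.257 -0.887]]
tilt 27.44 d az -79.3 tray x az -20.1
0.6556 -27.6 out in tool [-0.019  0.958  0.286] up [-0.383  0.257 -0.887] left [ 0.924  0.126 -0.362]
```

View pics/t17_wrist.png

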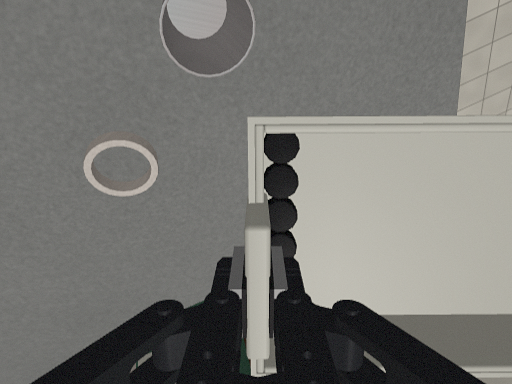

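arm_command:
  offset:
    - [0,0,0]
    - [0,0,0]
    - [0,0,0]
    - [0,0,0]
    - [0,0,0]
    - [0,0,0]
    - [0,0,0]
    - [0,0,0]
    - [0,0,0]
    - [0,0,0]
  roll: [-0.1,-0.22,-0.34,-0.46,-0.58,-0.7,-0.82,-0.94,-1.04,-1.08]
  claw: [5,5,5,5,5,5,5,5,5,5]

```text
t: 25.47
tool_pos: [0.58, -0.3054, 0.3328]
eef_rot: [0.421, 0.875, -0.192, 0.142]
wrist_force: [0.7, -0.4, -2.8]
width: 0.0084
```

```bash
python3 snap.py t18 wrist; python3 plan.py .612 -.275 .27 0
```

```text
corner now [ 0.5493 -0.282   0.2682] tcp tgt [ 0.6428 -0.2984  0.3346] offset [-33.9  53.3   0.6] rel 62.2 lowest 0.2225
```

View pics/t18_wrist.png

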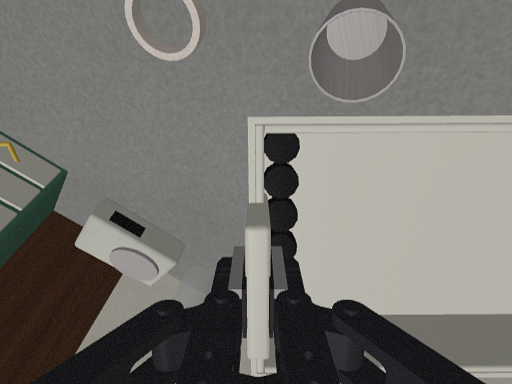

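arm_command:
  offset:
    - [0,0,0]
    - [0,0,0]
    - [0,0,0]
  roll: [-0.12,-0.2,-0.2]
  claw: [5,5,5]

```text
t: 25.77
tool_pos: [0.5801, -0.3052, 0.3325]
eef_rot: [0.333, 0.913, -0.204, 0.122]
wrist_force: [0.1, -1.2, -2.7]
width: 0.0089
```

```bash
python3 snap.py t19 wrist
```

```text
(no output)
```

View pics/t19_wrist.png

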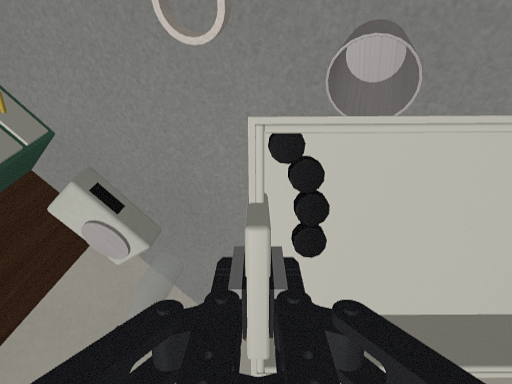

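arm_command:
  offset:
    - [0,0,0]
    - [0,0,0]
    - [0,0,0]
    - [0,0,0]
  roll: [0.125,0.25,0.375,0.5]
  claw: [5,5,5,5]

```text
t: 26.15
tool_pos: [0.5804, -0.3048, 0.3322]
eef_rot: [0.553, 0.798, -0.167, 0.17]
wrist_force: [-0.1, -0.2, -3.2]
width: 0.0085
```

```bash
python3 snap.py t20 wrist
```

```text
(no output)
```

View pics/t20_wrist.png

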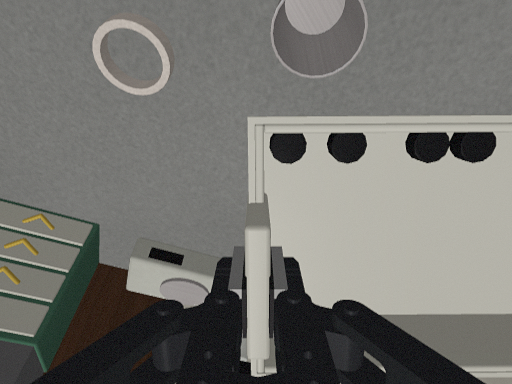

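arm_command:
  offset:
    - [0,0,0]
    - [0,0,0]
    - [0,0,0]
    - [0,0,0]
    - [0,0,0]
    - [31,26,0]
    - [62,52,0]
    - [92,78,0]
    - [110,93,0]
    - [120,101,0]
    - [124,104,0]
    - [124,104,0]
    - [124,104,0]
  roll: [0.125,0.25,0.375,0.5,0.625,0.75,0.82,0.88,0.92,0.96,1.0,1.0,1.0]
  claw: [5,5,5,5,5,5,5,5,5,5,5,5,5]

```text
t: 27.28
tool_pos: [0.6354, -0.1671, 0.267]
eef_rot: [0.865, 0.441, -0.066, 0.228]
wrist_force: [0.3, 0.2, -3.0]
width: 0.0087
```

```bash
python3 snap.py t21 wrist; python3 st.py;python3 plan.py .612 -.275 .20 0
```

```text
t 27.3333
q [-0.2764  0.8359  0.6188  1.3586  0.0119  0.8873 -0.5034]
tool_pos [ 0.6353 -0.1676  0.2673]
wrist_force [-0.3025 -0.3294 -2.4015]
ft_torque [ 0.8906  0.2771 -0.0112]
width 0.0086
[[ 0.603  0.793  0.086]
 [ 0.733 -0.507 -0.454]
 [-0.316  0.337 -0.887]]
tilt 27.53 d az -79.2 tray x az -32.6
0.6571 -14.8 out in tool [0.396 0.896 0.199] up [-0.316  0.337 -0.887] left [ 0.862 -0.288 -0.417]
corner now [ 0.6783 -0.1444  0.21  ] tcp tgt [ 0.5691 -0.2982  0.2573] offset [-132.4   10.3   62.4] rel 136.8 lowest 0.1938
```

View pics/t21_wrist.png

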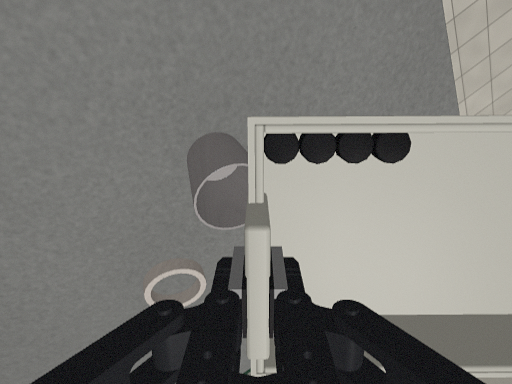

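arm_command:
  offset:
    - [-18,1,8]
    - [-55,4,26]
    - [-92,7,43]
    - [-129,10,60]
    - [-129,10,60]
    - [-129,10,60]
    - [-129,10,60]
    - [-129,10,60]
  roll: [0.08,0.14,0.2,0.2,0.2,0.2,0.2,0.2]
  claw: [5,5,5,5,5,5,5,5]

```text
t: 28.0
tool_pos: [0.5713, -0.2931, 0.2578]
eef_rot: [0.905, 0.353, -0.043, 0.234]
wrist_force: [0.1, 0.4, -2.5]
width: 0.0089
```

```bash
python3 snap.py t22 wrist; python3 st.py;python3 plan.py .612 -.275 .20 0
```

```text
t 28.05
q [-0.0832  0.7812  0.6257  1.5445 -0.0231  0.6642 -0.476 ]
tool_pos [ 0.5713 -0.2929  0.2577]
wrist_force [-0.479   0.2402 -2.5053]
ft_torque [ 0.9815  0.3234 -0.0065]
width 0.0089
[[ 0.748  0.658  0.087]
 [ 0.618 -0.642 -0.453]
 [-0.243  0.393 -0.887]]
tilt 27.49 d az -79.1 tray x az -44.3
0.6421 -27.1 out in tool [0.383 0.879 0.284] up [-0.243  0.393 -0.887] left [ 0.891 -0.271 -0.364]
corner now [ 0.6228 -0.2771  0.205 ] tcp tgt [ 0.5606 -0.2908  0.2527] offset [ -5.5 -10.4   2.6] rel 148.3 lowest 0.1939
```

View pics/t22_wrist.png

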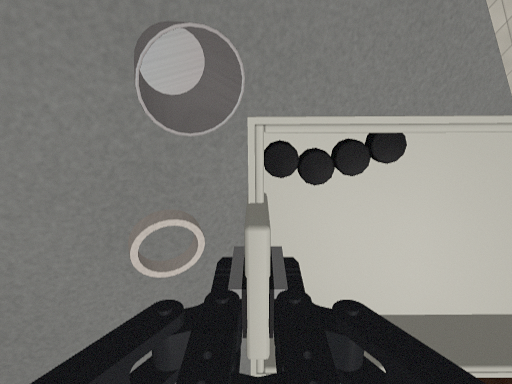

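arm_command:
  offset:
    - [0,0,0]
    - [0,0,0]
    - [0,0,0]
    - [0,0,0]
    - [0,0,0]
  roll: [0.125,0.25,0.375,0.5,0.6]
  claw: [5,5,5,5,5]

```text
t: 28.47
tool_pos: [0.5714, -0.2928, 0.2576]
eef_rot: [0.969, 0.066, 0.029, 0.236]
wrist_force: [0.3, -0.2, -2.4]
width: 0.0088
```

```bash
python3 snap.py t23 wrist; python3 plan.py .612 -.275 .20 0
```

```text
corner now [ 0.6359 -0.307   0.2214] tcp tgt [ 0.5475 -0.2607  0.236 ] offset [-19.9 -40.6   2.5] rel -176.6 lowest 0.1912
```

View pics/t23_wrist.png

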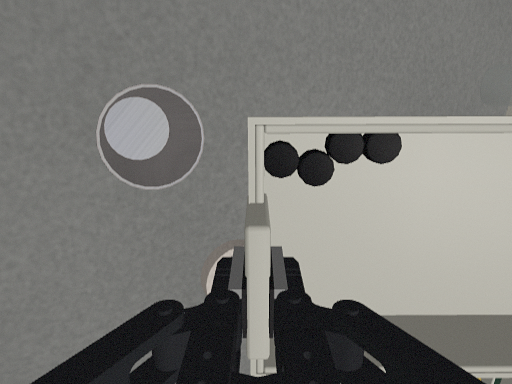

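arm_command:
  offset:
    - [0,0,0]
    - [0,0,0]
    - [0,0,0]
  roll: [0.125,0.25,0.25]
  claw: [5,5,5]

```text
t: 28.77
tool_pos: [0.5712, -0.2929, 0.2574]
eef_rot: [0.97, -0.054, 0.057, 0.231]
wrist_force: [-0.6, 0.2, -3.5]
width: 0.0085
```

```bash
python3 snap.py t24 wrist; python3 plan.py .612 -.275 .20 0
```

```text
corner now [ 0.6349 -0.3201  0.2279] tcp tgt [ 0.5483 -0.248   0.2296] offset [-29.5 -49.5   2.3] rel -163.3 lowest 0.178
```

View pics/t24_wrist.png

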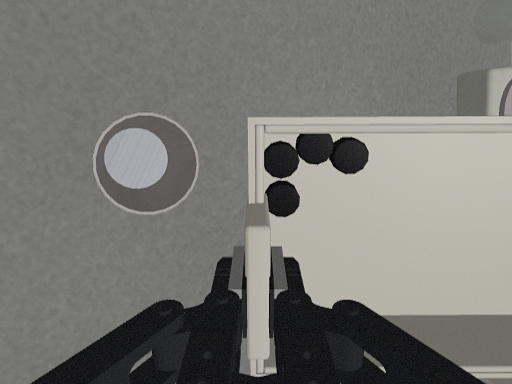

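```bash
python3 plan.py .612 -.275 .17 -1.0; python3 - <<'E'
from h import *
f=dict(np.load("t24_wrist.npz")); 
E
python3 st.py | tail -1
```

```text
corner now [ 0.6349 -0.3201  0.2279] tcp tgt [ 0.567  -0.2967  0.2263] offset [ -8.  -10.1  28.9] rel 139.4 lowest 0.1638
0.642 -27.2 out in tool [0.912 0.296 0.284] up [ 0.133  0.442 -0.887] left [ 0.388 -0.847 -0.364]
```

arm_command:
  offset:
    - [0,-1,2]
    - [-1,-2,5]
    - [-2,-3,9]
    - [-3,-4,13]
    - [-4,-5,17]
    - [-5,-6,20]
    - [-6,-8,23]
    - [-7,-9,26]
    - [-8,-10,28]
    - [-8,-10,29]
    - [-8,-10,29]
    - [-8,-10,29]
  roll: [-0.1,-0.22,-0.34,-0.46,-0.58,-0.7,-0.82,-0.9,-0.96,-1.0,-1.0,-1.0]
  claw: [5,5,5,5,5,5,5,5,5,5,5,5]

```text
t: 29.82
tool_pos: [0.5669, -0.2973, 0.2266]
eef_rot: [0.876, 0.42, -0.061, 0.23]
wrist_force: [-1.2, 0.2, -2.8]
width: 0.009
```

```bash
python3 snap.py t25 wrist top; python3 plan.py .612 -.275 .135 0; python3 - <<'E'
from h import *
f=dict(np.load("t25_top.npz")); P=cloud(f)
b=P[150:205,310:365].reshape(-1,3); b=b[(b[:,2]>.08)&(b[:,2]<.1)]
print("beaker",cv2.minEnclosingCircle((b[:,:2]*1000).astype(np.float32)),len(b))
E
```

```text
corner now [ 0.6121 -0.2757  0.1704] tcp tgt [ 0.5668 -0.2965  0.1912] offset [ 11.1 -12.9  31.1] rel 139.7 lowest 0.1288
beaker ((582.5943603515625, -307.5081787109375), 3.2993500232696533) 3
```

View pics/t25_wrist.png

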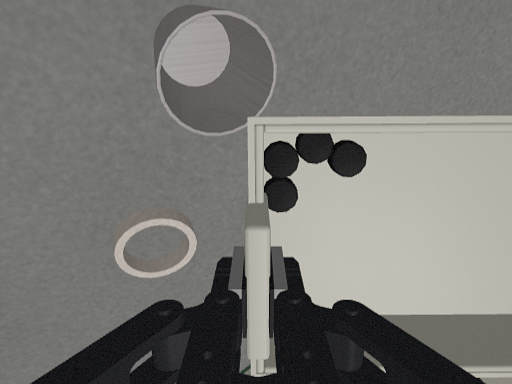

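View pics/t25_top.png

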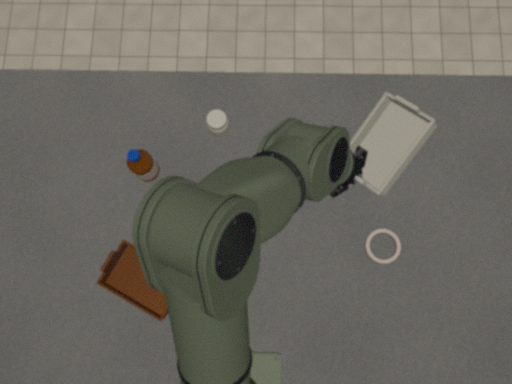

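```bash
python3 - <<'E'
from off import *
f=dict(np.load("t25_wrist.npz")); s=manip.get_state(); M=R.from_quat(s["eef_rot"]).as_matrix(); p=s["tool_pos"]
T=f["tool_from_camera"]; Ki=np.linalg.inv(f["camera_matrix"])
def ray(u,v,zp):
    d=M@T[:3,:3]@Ki@[u,v,1]; c=M@T[:3,3]+p; return c+d*(zp-c[2])/d[2]
pts=np.array([ray(*q,.09) for q in((157,75),(276,72),(217,11),(217,135))]); print(pts.round(4)); print("centre",(pts[0]+pts[1])/2,(pts[2]+pts[3])/2)
import cv2; print(cv2.minEnclosingCircle(pts[:,:2].astype(np.float32)))
def tool(u,v): 
    z=f["z_map"][v,u]; return (T@np.r_[Ki@[u,v,1]*z,1])[:3].round(4)
for q in((250,120),(350,121),(480,119),(251,160),(400,250),(480,200),(281,159),(348,157),(281,195),(314,146)): print(q,tool(*q))
E
```

```text
[[ 0.5798 -0.2438  0.09  ]
 [ 0.6461 -0.3003  0.09  ]
 [ 0.6364 -0.2403  0.09  ]
 [ 0.5806 -0.3074  0.09  ]]
centre [ 0.61292124 -0.27205527  0.09      ] [ 0.6084799  -0.27387505  0.09      ]
((0.6102285385131836, -0.2752182185649872), 0.04386020079255104)
(250, 120) [ 0.0676 -0.0032  0.0046]
(350, 121) [0.0673 0.0392 0.0036]
(480, 119) [0.068  0.0949 0.0051]
(251, 160) [ 0.0504 -0.0028  0.0038]
(400, 250) [-0.0162  0.0886  0.0458]
(480, 200) [0.0157 0.1334 0.0489]
(281, 159) [0.0433 0.0127 0.0371]
(348, 157) [0.0442 0.0491 0.0383]
(281, 195) [0.0231 0.0131 0.0362]
(314, 146) [0.0505 0.0301 0.0367]
```

arm_command:
  offset:
    - [1,-1,3]
    - [2,-3,7]
    - [4,-5,12]
    - [6,-7,17]
    - [7,-9,22]
    - [8,-10,25]
    - [9,-11,27]
    - [9,-11,27]
    - [9,-11,27]
    - [9,-11,27]
    - [9,-11,27]
  roll: [0,0,0,0,0,0,0,0,0,0,0]
  claw: [5,5,5,5,5,5,5,5,5,5,5]

```text
t: 30.83
tool_pos: [0.5665, -0.2973, 0.1962]
eef_rot: [0.876, 0.419, -0.06, 0.23]
wrist_force: [-0.4, 0.3, -1.4]
width: 0.0088
```

```bash
sed -i 's/\.061,\.003,\.044/.0635,.003,.048/' plan.py; python3 snap.py t26 wrist scene top; python3 st.py; python3 plan.py .612 -.275 .135 0
```

```text
t 30.9833
q [-0.0487  0.8494  0.5635  1.633   0.0168  0.5054 -0.3964]
tool_pos [ 0.5664 -0.2973  0.1961]
wrist_force [ 0.4284  0.5108 -1.3068]
ft_torque [0.8343 0.2558 0.0078]
width 0.0088
[[ 0.642  0.762  0.086]
 [ 0.706 -0.544 -0.454]
 [-0.299  0.352 -0.887]]
tilt 27.5 d az -79.2 tray x az -35.5
0.6397 -27.7 out in tool [0.24  0.927 0.287] up [-0.299  0.352 -0.887] left [ 0.924 -0.127 -0.362]
corner now [ 0.6136 -0.2759  0.1356] tcp tgt [ 0.5648 -0.2964  0.1955] offset [-0.3 -1.9 -0. ] rel 139.7 lowest 0.1331
```

View pics/t26_wrist.png

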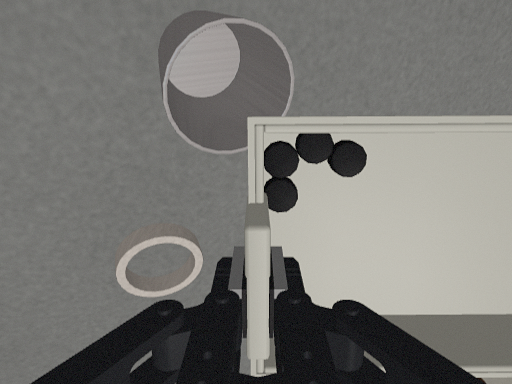

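View pics/t26_scene.png

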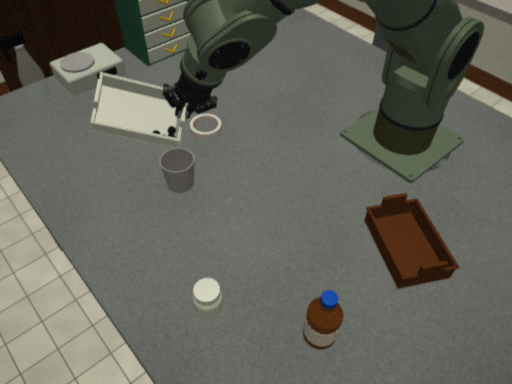

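```bash
python3 - <<'E'
from h import *
f=dict(np.load("t26_scene.npz"))
def pr(X): c=f["R"]@X+f["t"]; u=f["camera_matrix"]@c; return (u[:2]/u[2]).round(1)
print(pr([.612,-.275,.09]),pr([.6136,-.2759,.1356]))
im=f["pixels"][90:210,80:230,::-1]; cv2.imwrite("pics/c26.png",cv2.resize(im,(750,600),interpolation=cv2.INTER_CUBIC))
P=cloud(f)
g=dict(np.load("scene0.npz"));d=np.abs(f["pixels"].astype(int)-g["pixels"]).max(-1)
for n,w in(("beaker",(160,198,146,195)),("jar",(190,225,275,312)),("bottle",(300,345,288,350)),("tape",(195,222,112,138)),("brown",(365,460,190,290))): print(n,(d[w[2]:w[3],w[0]:w[1]]>40).mean().round(3))
E
```

```text
[175.7 159.5] [172.8 146.5]
beaker 0.0
jar 0.0
bottle 0.0
tape 0.014
brown 0.0
```

View pics/c26.png

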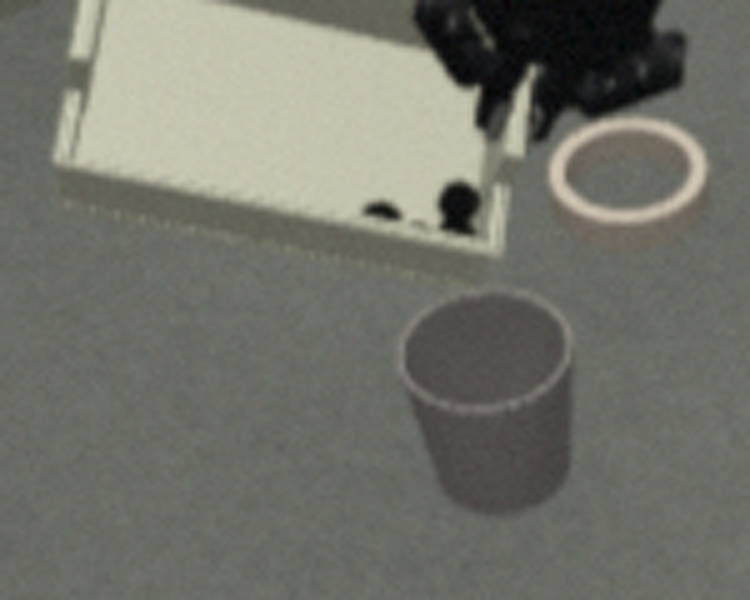

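```bash
python3 - <<'E'
from h import *
from off import *
f=dict(np.load("t26_scene.npz")); s=manip.get_state(); M=R.from_quat(s["eef_rot"]).as_matrix(); p=s["tool_pos"]
def pr(X): c=f["R"]@X+f["t"]; u=f["camera_matrix"]@c; return ((u[:2]/u[2]-[80,90])*5).round(0)
for n,t in(("rim corner1",(.0675,-.001,.002)),("bottom corner1",(.0675,-.001,.052)),("rim corner3",(.0675,.199,.002)),("lug top",(-.0,.0,-.03))):
    X=p+M@np.array(t); print(n,X.round(4),pr(X))
E
```

```text
rim corner1 [ 0.6092 -0.25    0.1738] [492. 249.]
bottom corner1 [ 0.6135 -0.2727  0.1294] [469. 295.]
rim corner3 [ 0.7615 -0.3587  0.2442] [ 58. 154.]
lug top [ 0.5638 -0.2837  0.2227] [519.  95.]
```

```bash
python3 - <<'E'
from cell import manip
print(manip.finish_job()); s=manip.get_state(); print(s["t"],s["tool_pos"],s["joint_vel"].round(4) if hasattr(s["joint_vel"],"round") else s["joint_vel"])
E
```

```text
the job is handed in; nothing more can be done
None
the job is handed in; nothing more can be done
```

The job is handed in at about 31 s. The arm is still holding the white tray tilted, with all four plugs gathered in one corner over the beaker.

**What I did:** I gripped the tray by its near lug at 80 N and lifted it. The move command cannot tilt the tool, so I built up the tilt by pushing against the arm's reach and wrist limits, then carried the tilted tray back. I rocked it until the plugs had bunched up, with none left strung out along a wall.

**Last checks:**
- **Tilt and hold:** the tray is tilted 27.5°, about 140° round from its long axis (towards corner 1). Finger opening is 8.8 mm on the lug, and only small forces showed at the wrist.
- **Corner position:** the inside corner is at (0.614, -0.276). The beaker mouth is centred at (0.611, -0.275), measured in the top view before pickup and again in the wrist view before the final lowering. The inside corner is about 4.5 cm above the rim, and the tray's lowest edge about 4 cm.
- **Plugs:** all four show in the corner in the wrist view, touching in an L. The corner plug sits about 1 cm off the side wall.
- **Other things:** in the scene picture the beaker, jar, bottle and brown tray are unchanged from the start. Tape pixels changed by 1.4%, and I did not trace why; it shows no visible shift.

**Not clean or uncertain:**
- **Early jolt:** a stretch against the reach limit dropped the hand quickly and made the plugs hop and stand on edge. All four stayed in the tray.
- **Force spike:** an empty-hand test push read about 98 N at the wrist, below the 120 N limit.
- **Joint 6:** it sat on its upper limit for a while, reading 2.024 against the stated 2.02. I took that as rounding but could not confirm it.
- **Camera agreement:** the scene view sits about 2 pixels off the arm's own pose. The tray appeared to sit a few millimetres lower in the fingers than at first; the heights above allow for that.

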